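Strip the hold-down clamp and put away its parts

TASK

The steel flange on the drilling jig is finished and the clamp's knob is already unscrewed. Take the hold-down apart (knob, slotted strap, thin packing plate, thick packing block, and the freed flange) and lay each part flat, the same way up, in the wooden tray or dish made to its size: knob in the small dish, strap in the long tray, thin red plate in the smaller squarish tray, thick brown block in the larger one, flange in the large dish. Set the parts down, do not drop them.

Things in the scene. Friction and masses are not known exactly. Their poses are not given: they have to be found in the camera images.
- knob: round black clamp knob, 36 mm diameter, 24 mm tall, bore 14 mm, standing loose on the strap round the jig's 10 mm upright stud (thread not engaged). Origin: centre of its underside, 57 mm above the table at the start; z up. The stud's top is 83 mm above the table: lift straight up at least 35 mm. Grasp across its diameter. 0.06 kg
- strap: aluminium clamp strap, 110 (own x) x 28 x 12 mm, origin at the centre of its underside (45 mm above the table at the start). Its slot, 13 x 38 mm, passes over the stud; its -x end lies on the thin plate, its +x end on the flange's rim. Grasp across the width at the middle, the stud between the fingers; lift straight up at least 45 mm. 0.12 kg
- thin_plate: thin red packing plate, 50 (own x) x 48 (own y) x 12 mm, lying on the thick block, under one end of the strap; origin at the centre of its underside, 33 mm above the table at the start. Grasp across y: the stud stands 30 mm beside its edge on the +x side. About 0.05 kg
- thick_block: thick brown wooden packing block, 72 (own x) x 64 (own y) x 18 mm, lying on the jig's base under the thin plate; origin at the centre of its underside, 15 mm above the table at the start. Grasp across y (64 mm). The stud stands 24 mm beside its edge on the +x side. About 0.10 kg
- flange: turned steel blade flange: disc 90 mm diameter, 10 mm thick, with a hub 48 mm diameter standing 9 mm above it; bore 22 mm, 0.21 kg. Origin: centre of its underside, 35 mm above the table at the start, on a nest with a 16 mm spigot, 9 mm high, in the bore. Grasp the hub from above with the fingers either side of the strap's line; lift straight up
- knob_dish: small round pale wooden dish with dark floor, 66 mm outside, 54 mm inside, rim 12 mm high, fixed; for the knob. Origin: centre of its underside on the table; inner floor 6 mm above it
- strap_tray: long narrow wooden tray with dark floor, pocket 126 (own x) x 44 mm, outside 142 x 60 mm, fixed; for the strap, laid along the tray's x. Origin: centre of its underside; inner floor at 6 mm, walls 11 mm high with 36 mm finger gaps in the middle of the two sides that face +y and -y
- thin_tray: smaller, nearly square wooden tray with dark floor, pocket 66 (own x) x 64 (own y) mm, outside 82 x 80 mm, fixed; for the thin red plate, x along x either way round. Origin, floor, walls and finger gaps as for strap_tray
- thick_tray: larger wooden tray with dark floor, pocket 88 (own x) x 80 (own y) mm, outside 104 x 96 mm, fixed; for the thick block, x along x either way round. Origin, floor, walls and finger gaps as for strap_tray
- flange_dish: large round pale wooden dish with dark floor, 118 mm outside, 106 mm inside, rim 13 mm high, fixed; for the flange, hub up. Origin: centre of its underside; inner floor at 6 mm
Things that resemble listed ones, but are neither listed nor needed, are in the scene too. Several things have the shape of the thick_block; the one meant has the colours described above.

How it is judged:
At the end, for the whole second after the job is handed in: Knob, strap, thin plate, thick block and flange each lie flat (within 0.06 rad, same side up as at the start) on the floor of their own tray or dish, centres within 12 mm of its centre, at rest and released (horizontal distance between knob and knob_dish below 0.012 m and z of knob in the frame of knob_dish between 0.0035 and 0.0085 m and angle between each of knob, strap, thin_plate, thick_block, flange's own z axis and vertical below 0.06 rad and linear speed of each of knob, strap, thin_plate, thick_block, flange below 0.02 m/s and angular speed of each of knob, strap, thin_plate, thick_block, flange below 0.2 rad/s and contact force between the fingers and knob below 0.05 N and horizontal distance between strap and strap_tray below 0.012 m and z of strap in the frame of strap_tray between 0.0035 and 0.0085 m and contact force between the fingers and strap below 0.05 N and horizontal distance between thin_plate and thin_tray below 0.012 m and z of thin_plate in the frame of thin_tray between 0.0035 and 0.0085 m and contact force between the fingers and thin_plate below 0.05 N and horizontal distance between thick_block and thick_tray below 0.012 m and z of thick_block in the frame of thick_tray between 0.0035 and 0.0085 m and contact force between the fingers and thick_block below 0.05 N and horizontal distance between flange and flange_dish below 0.012 m and z of flange in the frame of flange_dish between 0.0035 and 0.0085 m and contact force between the fingers and flange below 0.05 N); the robot touches nothing.
It fails at once if the knob is let fall from a height (moving faster than 0.8 m/s, as after a drop of 33 mm, while out of the gripper) (linear speed of knob above 0.8 m/s and contact force between the fingers and knob below 0.02 N).
It fails at once if the strap is let fall from a height (moving faster than 0.8 m/s, as after a drop of 33 mm, while out of the gripper) (linear speed of strap above 0.8 m/s and contact force between the fingers and strap below 0.02 N).
It fails at once if the thin plate is let fall from a height (moving faster than 0.8 m/s, as after a drop of 33 mm, while out of the gripper) (linear speed of thin_plate above 0.8 m/s and contact force between the fingers and thin_plate below 0.02 N).
It fails at once if the thick block is let fall from a height (moving faster than 0.8 m/s, as after a drop of 33 mm, while out of the gripper) (linear speed of thick_block above 0.8 m/s and contact force between the fingers and thick_block below 0.02 N).
It fails at once if the flange is let fall from a height (moving faster than 0.8 m/s, as after a drop of 33 mm, while out of the gripper) (linear speed of flange above 0.8 m/s and contact force between the fingers and flange below 0.02 N).
It also fails if it takes over 128 s, if anything falls off the work surface, if the arm or the gripper's body presses on something with over 40 N, if the wrist force passes 120 N, or if a joint passes its speed limit or range.

ROBOT

A 6-joint arm with a two-finger parallel gripper is mounted at the origin on the work surface; the furniture and walls round the work are solid. World frame = base frame: x ahead of the robot, y to its left, z up, the work surface at z = 0. Lengths are in m, angles in rad, forces in N, time in s.
With the tool pointing down it reaches from about 0.25 to 0.725 m from the base axis. Payload 4 kg.
Tool frame: the origin (TCP) lies midway between the tips of the shut fingers; the grasp point (between the pads) lies 19 mm behind it; z points along the fingers, y is the line along which they close (so a half turn about z gives the same grasp; the last joint's range is limited). The gripper opens to 85 mm and grips with 20 to 120 N. Pads are 22 mm wide; open, the fingers measure 114 mm over their backs; the gripper's body (76 mm by 85 mm) begins 54 mm behind the grasp point. The pads swing forward as they close: fully open they stand 13 mm farther back than shut.
Start: joints at [-1.222, 0.241, 0.005, 1.335, 0, 1.571], TCP at [0.171, -0.47, 0.231] pointing down, gripper open.
Joint ranges: [-2.72, 2.72], [-1.05, 1.87], [-1.09, 1.28], [-1.99, 2.15], [-1.42, 1.44], [-3.14, 3.14]. Speed limits (rad/s): [2.79, 2.79, 3.14, 3.14, 3.14, 3.14].

INTERFACE

Orientations are given as a unit quaternion [x, y, z, w].
In Python, from workcell import bot, camera, job_done gives the robot as it stands.
- The arm moves only by the tool carry_out, never from a script. Its argument "plan" is a list of rows, each an object of numbers: "dx", "dy", "dz": the shift along the tool's x, y, z in mm; "twist": the turn about the tool's z in degrees; "fingers": the closure, from -1 (fully open) to 1 (shut). In form: [{"dx": .., "dy": .., "dz": .., "twist": .., "fingers": ..}, ...]. A call has exactly 5 rows; each row is the pose to reach, as a shift and turn from the pose commanded when the call began, along the tool's axes at that moment; what a row does not reach only later rows make up. A row lasts 1/12 s, in which the tool goes at most 41.7 mm and 7.16 degrees, less where a joint would pass 70% of its speed; a pose out of reach is approached as far as the arm can. A call with a gripper value outside its range is refused whole. The fingers move at their own pace and stop on an object; the grip force is fixed at half the most. Time passes only in rows, so rows that repeat a pose let the fingers close, or fill a call up. It gives the time, the measured TCP pose, the force, the opening and the grip force at its end, in the units of the state.
- bot.get_obs(): the state, without advancing time (a new reading comes with each control period).
- camera(name): name is "scene" or "top" or "wrist"; returns a dict with "image" (420x560x3 uint8, red, green, blue), "intrinsics" (3x3 intrinsics, pixels), "eye" and "attitude" of the camera in the world. Camera axes: x right, y down, z forward; pixel columns grow to the right and rows downward; lengths in m; the calibration is good to about 2 mm. A picture is of the moment at which its call begins. There is no depth.
- job_done(): hands the job in; it is judged then, once.
The state is a dict: "clock": time; "joint_pos": joint angles; "joint_vel": joint speeds; "tau": joint torques, N m; "eef_pos": TCP position; "tool_rot": TCP orientation; "ft_force": force on the tool from outside, world axes, zero at the start; "ft_torque": the same for the moment, N m; "grip_width": finger opening in m; "grasp_force": force on a finger pad.
Only numpy, scipy, OpenCV 4.12 (cv2) and the standard library are available. Lean on these libraries where they do the work, as an engineer would, in place of code of your own. Each camera call takes 0.05 s, during which the arm holds its last target. There are 200 camera calls.

## Working session

There is one attempt and no reset: what is moved stays moved. The work goes in short steps, Python scripts to look and compute and a tool call to move; the robot and the scene stay as the last step left them, time stands still between calls to the robot, and variables do not carry over. Pictures are saved under pics/ and viewed, at most 14 in all, crops included, and the job is handed in when it is done.

Besides the shell and the picture viewer there is one more tool, called after "Request:" as name(argument=value, ...) on one line, values as JSON. carry_out: Moves the arm, as the interface text tells. Its arguments: {"type":"object","properties":{"plan":{"type":"array","items":{"type":"object","properties":{"dx":{"type":"number"},"dy":{"type":"number"},"dz":{"type":"number"},"twist":{"type":"number"},"fingers":{"type":"number"}}}}},"required":["plan"]}

```bash
mkdir -p pics
python3 - <<'E'
from workcell import bot,camera
import cv2,json,numpy as np
o=bot.get_obs()
for k in('clock','eef_pos','tool_rot','grip_width'):print(k,o[k])
cal={}
for n in('top','scene'):
    c=camera(n);cv2.imwrite(f'pics/{n}0.png',c['image'][:,:,::-1])
    cv2.imwrite(f'pics/{n}0v.png',cv2.resize(c['image'][:,:,::-1],(800,600),interpolation=cv2.INTER_CUBIC))
    cal[n]={k:np.array(c[k]).tolist() for k in('intrinsics','eye','attitude')};print(n,cal[n])
json.dump(cal,open('cal.json','w'))
E
```

```text
clock 0.0
eef_pos [ 0.17066953 -0.46929292  0.23041598]
tool_rot [ 9.84833153e-01  1.73500921e-01 -1.83193129e-04 -1.02805680e-03]
grip_width 0.0851807140905295
top {'intrinsics': [[488.9468348309619, 0.0, 286.6815402603665], [0.0, 488.9468348309619, 210.04044697509946], [0.0, 0.0, 1.0]], 'eye': [0.17692786611495168, 0.03033744923988695, 1.2903574667172357], 'attitude': [0.7132630431364508, -0.6947521511782141, 0.06535922260418076, -0.06560069930687282]}
scene {'intrinsics': [[457.8273827760876, 0.0, 283.41380080304776], [0.0, 457.8273827760876, 213.55110852288126], [0.0, 0.0, 1.0]], 'eye': [-0.29514993937237605, 0.77028147819998, 0.9155838152950624], 'attitude': [-0.34270524369437133, 0.837091125560187, -0.39821041560359666, 0.15251238755449198]}
```

View pics/top0v.png

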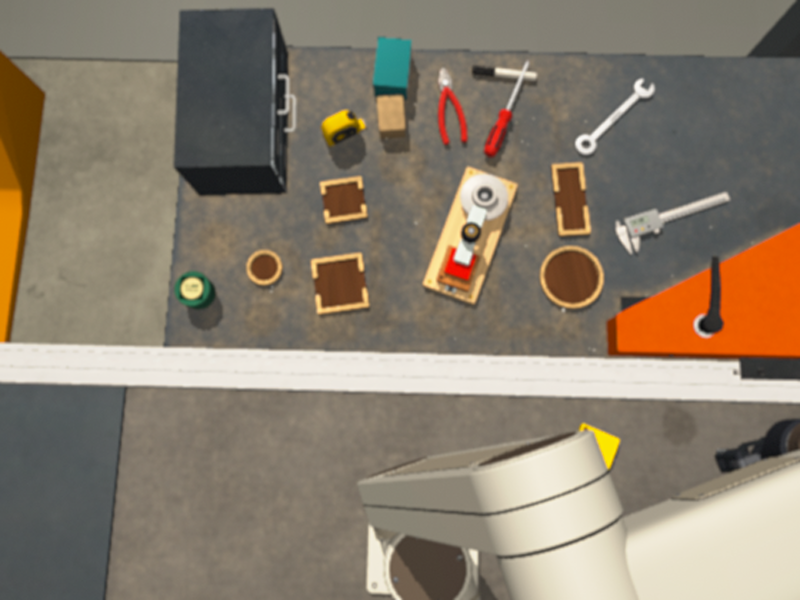

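View pics/scene0v.png

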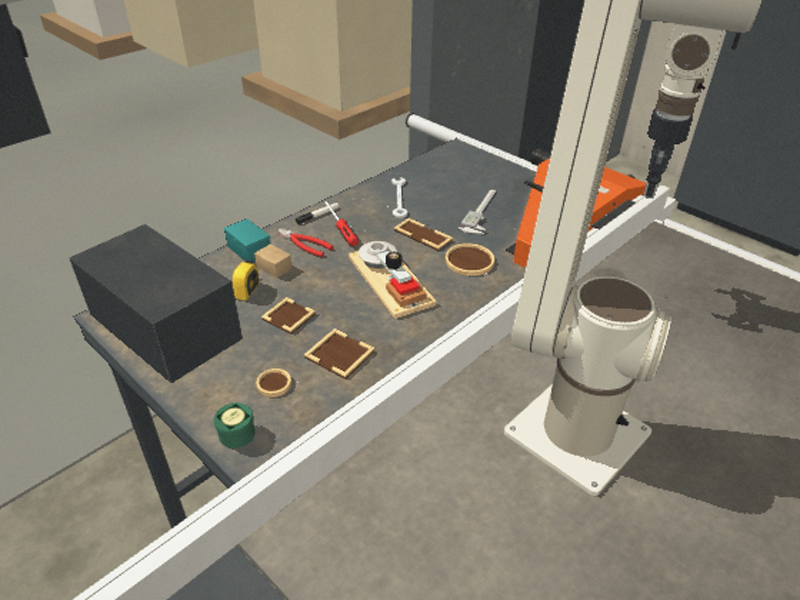

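The top view shows the jig at about (470,235) with the flange at the far end, the knob in the middle and red plate on brown block at the near end. The knob dish is at (264,267), the strap tray at (571,199), the thin tray at (344,201), the thick tray at (340,283) and the flange dish at (571,277). A tan block and a teal block, at (391,115) and (392,65), have the thick block's shape. A low white rail runs in front of the robot, and there is an orange machine with a lever at right.

```bash
cat > h.py <<'E'
import json,numpy as np
from scipy.spatial.transform import Rotation as R
cal=json.load(open('cal.json'))
def p2w(px,z,c):
    "pixel -> world on plane z"
    c=cal[c] if isinstance(c,str) else c
    px=np.atleast_2d(px).astype(float);K=np.array(c['intrinsics'])
    d=np.c_[px,np.ones(len(px))]@np.linalg.inv(K).T@R.from_quat(c['attitude']).as_matrix().T
    e=np.array(c['eye']);return e+d*((np.atleast_1d(z)-e[2])/d[:,2])[:,None]
def w2p(p,c):
    c=cal[c] if isinstance(c,str) else c
    q=(np.atleast_2d(p)-c['eye'])@R.from_quat(c['attitude']).as_matrix()
    q=q@np.array(c['intrinsics']).T;return q[:,:2]/q[:,2:]
E
python3 - <<'E'
from h import *
import cv2
s=1.4286
for n,u,z in(('knobdish',(264,267),.012),('strap_tray',(571,199),.011),('thin',(344,201),.011),('thick',(340,283),.011),('fl_dish',(571,277),.013),('flange hub',(485,195),.054),('knob',(470,232),.081),('red',(460,266),.045),('rail L',(0,345),.0),('rail R',(740,362),0),('lever',(715,260),.1),('teal',(392,65),.02),('cabinet corner',(285,190),.1)):
    print(n,p2w(np.array(u)/s,z,'top').round(4)[0])
im=cv2.imread('pics/top0.png')[90:240,150:450]
cv2.imwrite('pics/crop1.png',cv2.resize(im[10:,10:285],None,fx=2.9,fy=2.9,interpolation=cv2.INTER_CUBIC))
im=cv2.imread('pics/top0.png')[110:215,290:370]
cv2.imwrite('pics/crop2.png',cv2.resize(im,None,fx=5.6,fy=5.6,interpolation=cv2.INTER_CUBIC))
E
```

```text
knobdish [0.4727 0.3088 0.012 ]
strap_tray [ 0.6221 -0.2702  0.011 ]
thin [0.6065 0.1644 0.011 ]
thick [0.446  0.1649 0.011 ]
fl_dish [ 0.4685 -0.2672  0.013 ]
flange hub [ 0.6107 -0.1008  0.054 ]
knob [ 0.5309 -0.0715  0.081 ]
red [ 0.4764 -0.0568  0.045 ]
rail L [0.3141 0.7911 0.    ]
rail R [ 0.3186 -0.5804  0.    ]
lever [ 0.4859 -0.5001  0.1   ]
teal [0.8865 0.0809 0.02  ]
cabinet corner [0.5943 0.2613 0.1   ]
```

View pics/crop1.png

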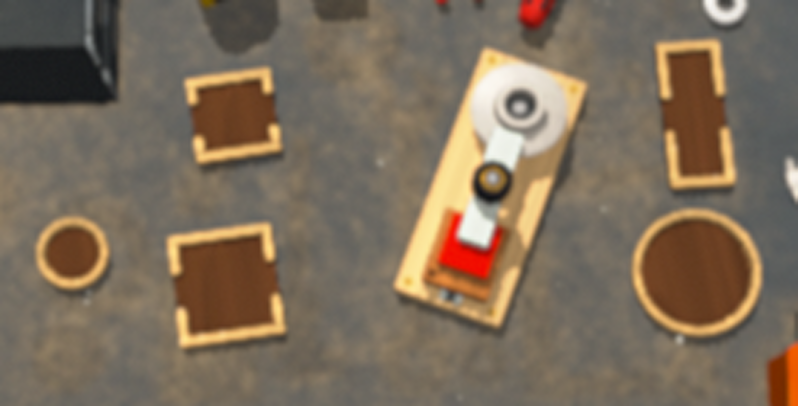

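View pics/crop2.png

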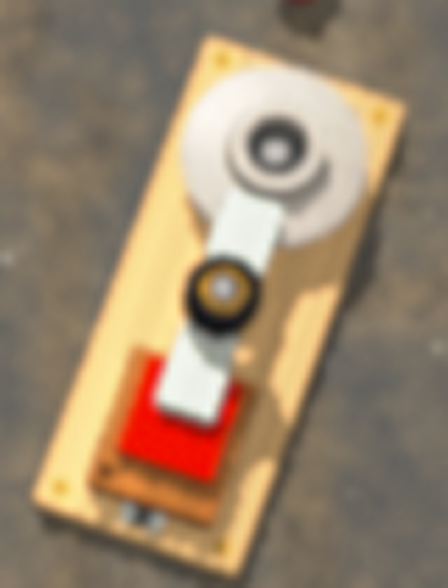

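The brown block under the red plate on the jig, about (320,197) in the raw top image, is the thick block. The tan one at raw (274,80) and the teal one at raw (274,46) lie off the jig and have the wrong colour. In the crops the trays' finger gaps face left and right, so their own x runs up the image.

```bash
cat >> h.py <<'E'
def go(x,y,z,yaw,cur=None):
    "shift in tool axes (mm,deg) from the present pose to the wanted TCP pose, yaw of tool x in deg"
    from workcell import bot
    o=bot.get_obs();M=R.from_quat(o['tool_rot']).as_matrix();p=np.array(o['eef_pos'])
    y0=np.degrees(np.arctan2(M[1,0],M[0,0]));d=M.T@(np.array([x,y,z])-p)
    t=-((yaw-y0+180)%360-180)
    print('pos',p.round(4),'yaw',y0.round(2),'d',(d*1000).round(1),'twist',round(t,1),'w',round(float(o['grip_width']),4),'clk',o['clock'])
E
python3 - <<'E'
from h import *
c1=lambda u:np.array(u)/2.9+[160-.5+.5/2.9,100-.5+.5/2.9]
c2=lambda u:np.array(u)/5.6+[290-.45,110-.45]
def box(n,cs,z):
    w=p2w(c1(cs),z,'top')[:,:2];a=(w[0]+w[1]-w[2]-w[3]);b=w[0]+w[3]-w[1]-w[2]
    print(n,w.mean(0).round(4),'xyaw',np.degrees(np.arctan2(a[1],a[0])).round(1),'yyaw-90',(np.degrees(np.arctan2(b[1],b[0]))-90).round(1),np.hypot(*a)/2,np.hypot(*b)/2)
box('thin',[(186,79),(270,68),(283,152),(198,166)],.011)
box('thick',[(168,238),(270,224),(286,334),(181,348)],.011)
box('strap',[(655,44),(719,40),(735,185),(671,189)],.011)
print(p2w(c1([(73,254)]),.012,'top'),p2w(c1([(697,271)]),.013,'top'))
w=p2w(c2([(205,38),(407,105),(237,578),(33,505)]),.015,'top')[:,:2];a=w[0]+w[1]-w[2]-w[3];print('jig',w.mean(0),np.degrees(np.arctan2(a[1],a[0])))
print('knob',p2w(c2([(222,290)]),.081,'top'),'disc',p2w(c2([(274,157)]),.045,'top'),'hub',p2w(c2([(278,145)]),.054,'top'))
print('red',p2w(c2([(120,447),(215,482)]),.045,'top'),p2w(c2([(90,487),(212,525)]),.033,'top'))
go(.47,-.06,.33,-18)
E
```

```text
thin [0.6094 0.1655] xyaw 10.4 yyaw-90 10.3 0.08535782903239852 0.08043199257319977
thick [0.4458 0.1657] xyaw 9.9 yyaw-90 9.4 0.10477233876423128 0.09607066196009939
strap [ 0.6232 -0.2692] xyaw 5.1 yyaw-90 5.3 0.14347638688758146 0.060761076921705195
[[0.47167606 0.30862672 0.012     ]] [[ 0.47066822 -0.26813299  0.013     ]]
jig [ 0.54695142 -0.07743138] -18.670687807809713
knob [[ 0.53376156 -0.07194636  0.081     ]] disc [[ 0.61070458 -0.09908364  0.045     ]] hub [[ 0.6135626  -0.10000137  0.054     ]]
red [[ 0.46716682 -0.02817932  0.045     ]
 [ 0.4516373  -0.07266631  0.045     ]] [[ 0.45032231 -0.01498201  0.033     ]
 [ 0.43363382 -0.07247071  0.033     ]]
pos [ 0.1707 -0.4693  0.2305] yaw 19.99 d [ 421.2 -282.6  -99. ] twist 38.0 w 0.0857 clk 0.1
```

Request:
carry_out(plan=[{"dz": -35}, {"dz": -70}, {"dz": -105}, {"dz": -140}, {"dz": -160}])

```text
$.plan[0]: bad value
```

Request:
carry_out(plan=[{"dx": 0, "dy": 0, "dz": -35, "twist": 0, "fingers": -1}, {"dx": 0, "dy": 0, "dz": -70, "twist": 0, "fingers": -1}, {"dx": 0, "dy": 0, "dz": -105, "twist": 0, "fingers": -1}, {"dx": 0, "dy": 0, "dz": -140, "twist": 0, "fingers": -1}, {"dx": 0, "dy": 0, "dz": -160, "twist": 0, "fingers": -1}])

```text
clock: 0.52
eef_pos: [0.171, -0.4702, 0.395]
tool_rot: [0.985, 0.174, 0.0, 0.002]
ft_force: [0.3, -0.2, 0.9]
grip_width: 0.0852
grasp_force: 0.0
```

Request:
carry_out(plan=[{"dx": 35, "dy": -20, "dz": 0, "twist": 0, "fingers": -1}, {"dx": 70, "dy": -45, "dz": 0, "twist": 0, "fingers": -1}, {"dx": 105, "dy": -70, "dz": 0, "twist": 0, "fingers": -1}, {"dx": 140, "dy": -94, "dz": 0, "twist": 0, "fingers": -1}, {"dx": 170, "dy": -114, "dz": 0, "twist": 0, "fingers": -1}])

```text
clock: 0.93
eef_pos: [0.2921, -0.3028, 0.391]
tool_rot: [0.985, 0.173, -0.0, -0.0]
ft_force: [1.1, -0.0, -0.1]
grip_width: 0.0856
grasp_force: 0.0
```

Request:
carry_out(plan=[{"dx": 35, "dy": -20, "dz": 0, "twist": 7, "fingers": -1}, {"dx": 70, "dy": -45, "dz": 0, "twist": 14, "fingers": -1}, {"dx": 105, "dy": -70, "dz": 0, "twist": 21, "fingers": -1}, {"dx": 140, "dy": -94, "dz": 0, "twist": 28, "fingers": -1}, {"dx": 170, "dy": -114, "dz": 0, "twist": 35, "fingers": -1}])

```text
clock: 1.35
eef_pos: [0.3933, -0.166, 0.3911]
tool_rot: [0.996, -0.084, -0.0, -0.0]
ft_force: [0.5, -0.3, 0.3]
grip_width: 0.0856
grasp_force: 0.0
```

```bash
python3 -c "
from h import *
from workcell import bot
print(bot.get_obs()['joint_pos'])
go(.47,-.06,.28,-18.7)"
```

```text
[-3.99290217e-01  8.28332695e-02  2.25746656e-01  1.71421915e+00
 -7.67920897e-05  2.91106380e+00]
pos [ 0.3933 -0.166   0.3911] yaw -9.67 d [  57.9 -117.4  111. ] twist 9.0 w 0.0856 clk 1.35
```

Joint 6 would pass its range at this yaw, so I use the half-turned grasp (yaw 161°).

Request:
carry_out(plan=[{"dx": 12, "dy": -24, "dz": 10, "twist": -7, "fingers": -1}, {"dx": 24, "dy": -48, "dz": 20, "twist": -14, "fingers": -1}, {"dx": 36, "dy": -72, "dz": 30, "twist": -21, "fingers": -1}, {"dx": 48, "dy": -96, "dz": 40, "twist": -28, "fingers": -1}, {"dx": 58, "dy": -117, "dz": 50, "twist": -35, "fingers": -1}])

```text
clock: 1.77
eef_pos: [0.4697, -0.06, 0.3403]
tool_rot: [0.974, 0.225, -0.0, -0.0]
ft_force: [0.0, 0.3, -0.7]
grip_width: 0.0854
grasp_force: 0.0
```

Request:
carry_out(plan=[{"dx": 0, "dy": 0, "dz": 0, "twist": -7, "fingers": -1}, {"dx": 0, "dy": 0, "dz": 0, "twist": -14, "fingers": -1}, {"dx": 0, "dy": 0, "dz": 0, "twist": -21, "fingers": -1}, {"dx": 0, "dy": 0, "dz": 0, "twist": -28, "fingers": -1}, {"dx": 0, "dy": 0, "dz": 0, "twist": -35, "fingers": -1}])

```text
clock: 2.18
eef_pos: [0.4689, -0.0614, 0.3407]
tool_rot: [0.862, 0.507, -0.001, -0.0]
ft_force: [-0.5, -0.2, 0.3]
grip_width: 0.0855
grasp_force: 0.0
```

Request:
carry_out(plan=[{"dx": 0, "dy": 0, "dz": 0, "twist": -7, "fingers": -1}, {"dx": 0, "dy": 0, "dz": 0, "twist": -14, "fingers": -1}, {"dx": 0, "dy": 0, "dz": 0, "twist": -21, "fingers": -1}, {"dx": 0, "dy": 0, "dz": 0, "twist": -28, "fingers": -1}, {"dx": 0, "dy": 0, "dz": 0, "twist": -35, "fingers": -1}])

```text
clock: 2.6
eef_pos: [0.4689, -0.0616, 0.3408]
tool_rot: [0.669, 0.743, -0.0, -0.001]
ft_force: [-0.1, -0.6, -0.3]
grip_width: 0.0856
grasp_force: 0.0
```

Request:
carry_out(plan=[{"dx": 0, "dy": 0, "dz": 0, "twist": -7, "fingers": -1}, {"dx": 0, "dy": 0, "dz": 0, "twist": -14, "fingers": -1}, {"dx": 0, "dy": 0, "dz": 0, "twist": -21, "fingers": -1}, {"dx": 0, "dy": 0, "dz": 0, "twist": -28, "fingers": -1}, {"dx": 0, "dy": 0, "dz": 0, "twist": -35, "fingers": -1}])

```text
clock: 3.02
eef_pos: [0.4689, -0.0616, 0.3408]
tool_rot: [0.415, 0.91, -0.0, -0.001]
ft_force: [-0.9, -0.2, 1.1]
grip_width: 0.0851
grasp_force: 0.0
```

Request:
carry_out(plan=[{"dx": 0, "dy": 0, "dz": 0, "twist": -7, "fingers": -1}, {"dx": 0, "dy": 0, "dz": 0, "twist": -14, "fingers": -1}, {"dx": 0, "dy": 0, "dz": 0, "twist": -21, "fingers": -1}, {"dx": 0, "dy": 0, "dz": 0, "twist": -28, "fingers": -1}, {"dx": 0, "dy": 0, "dz": 0, "twist": -35, "fingers": -1}])

```text
clock: 3.43
eef_pos: [0.4689, -0.0616, 0.3408]
tool_rot: [0.122, 0.993, 0.0, -0.001]
ft_force: [0.4, -0.1, 0.2]
grip_width: 0.0858
grasp_force: 0.0
```

```bash
cat >> h.py <<'E'
def snap(name,cam='wrist'):
    from workcell import camera
    import cv2
    c=camera(cam);cv2.imwrite(f'pics/{name}.png',cv2.resize(c['image'][:,:,::-1],(800,600),interpolation=cv2.INTER_CUBIC))
    cal[name]={k:np.array(c[k]).tolist() for k in('intrinsics','eye','attitude')};cal[name]['intrinsics']=(np.array([[800/560,0,.214],[0,600/420,.214],[0,0,1]])@cal[name]['intrinsics']).tolist()
    json.dump(cal,open('cal.json','w'))
E
python3 -c "
from h import *
snap('w1');print(cal['w1']['eye'])
go(.5338,-.0719,.28,161.3)"
```

```text
[0.3929332899968685, -0.04177268306408584, 0.48458992749295104]
pos [ 0.4689 -0.0616  0.3408] yaw 166.18 d [-65.6   5.5  60.7] twist 4.9 w 0.0854 clk 3.4833
```

View pics/w1.png

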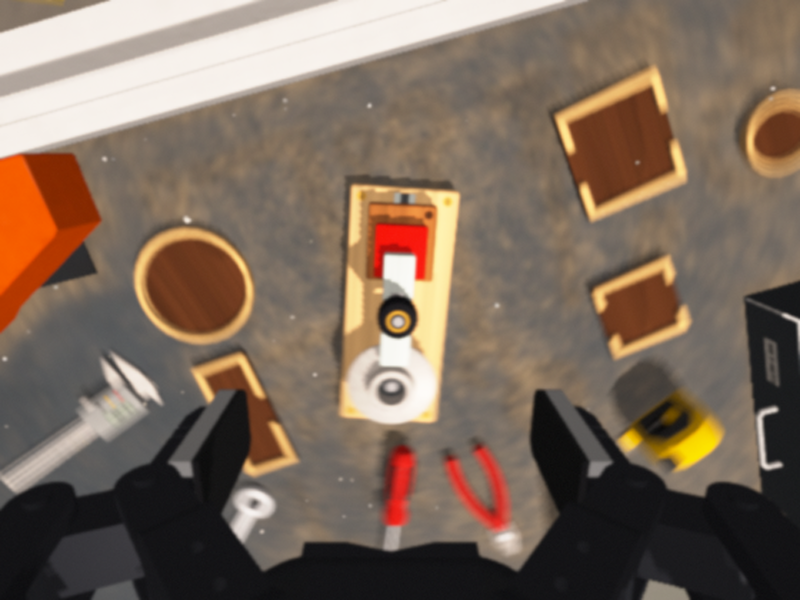

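The wrist view shows the knob at (398,319), the flange at (392,385), the red plate at (401,250), the thick block at (404,240) and all the trays. The thick tray is at (622,145), the thin tray at (641,306), the flange dish at (194,286), the strap tray at (245,413) and the knob dish at (783,135).

Run:
```python
from h import *
P=lambda u,z:p2w(u,z,'w1')[:,:2].round(4)
print('knob',P([(398,319)],.081),'fl',P([(392,384)],.045),P([(391,387)],.054))
w=P([(349,184),(459,190),(437,422),(340,417)],.015);a=w[2]+w[3]-w[0]-w[1];print('jig',w.mean(0),np.degrees(np.arctan2(a[1],a[0])))
print('red',P([(376,222),(427,226)],.045),'blk',P([(370,205),(437,205)],.033))
for n,c in(('thick',[(657,67),(554,113),(594,220),(687,182)]),('thin',[(672,256),(592,290),(613,357),(690,320)]),('strap',[(240,351),(193,368),(250,474),(298,461)])):
    w=P(c,.011);a=w[2]+w[3]-w[0]-w[1];print(n,w.mean(0),np.degrees(np.arctan2(a[1],a[0])))
print('fdish',P([(194.5,285)],.013))
go(.4717+.069,.3087,.3,161)
```

```text
knob [[ 0.5346 -0.0702]] fl [[ 0.613  -0.0951]] [[ 0.6114 -0.0957]]
jig [ 0.549875 -0.075275] -17.455939019537627
red [[ 0.4521 -0.0699]
 [ 0.4668 -0.026 ]] blk [[ 0.4373 -0.0721]
 [ 0.4522 -0.0124]]
thick [0.445625 0.167975] 11.423532464789089
thin [0.6067   0.170475] 9.58437076027298
strap [ 0.628425 -0.264875] 6.7735129090284625
fdish [[ 0.4733 -0.2653]]
pos [ 0.4689 -0.0616  0.3408] yaw 166.18 d [ 18.7 376.7  40.8] twist 5.2 w 0.0854 clk 3.4833
```

```bash
python3 -c "
from h import *
go(.534,-.071,.12,161.8)"
```

```text
pos [ 0.4689 -0.0616  0.3408] yaw 166.18 d [-65.8   6.4 220.7] twist 4.4 w 0.0854 clk 3.4833
```

Request:
carry_out(plan=[{"dx": -13, "dy": 1, "dz": 30, "twist": 4.4, "fingers": -1}, {"dx": -26, "dy": 3, "dz": 65, "twist": 4.4, "fingers": -1}, {"dx": -40, "dy": 4, "dz": 100, "twist": 4.4, "fingers": -1}, {"dx": -54, "dy": 5, "dz": 135, "twist": 4.4, "fingers": -1}, {"dx": -66, "dy": 6, "dz": 165, "twist": 4.4, "fingers": -1}])

```text
clock: 3.9
eef_pos: [0.5343, -0.0722, 0.1736]
tool_rot: [0.164, 0.986, -0.0, -0.001]
ft_force: [-0.3, 1.0, 0.5]
grip_width: 0.0853
grasp_force: 0.0
```

Request:
carry_out(plan=[{"dx": 0, "dy": 0, "dz": 10, "twist": 0, "fingers": -1}, {"dx": 0, "dy": 0, "dz": 20, "twist": 0, "fingers": -1}, {"dx": 0, "dy": 0, "dz": 20, "twist": 0, "fingers": -1}, {"dx": 0, "dy": 0, "dz": 20, "twist": 0, "fingers": -1}, {"dx": 0, "dy": 0, "dz": 20, "twist": 0, "fingers": -1}])

```text
clock: 4.32
eef_pos: [0.5354, -0.0723, 0.1585]
tool_rot: [0.163, 0.987, 0.0, 0.002]
ft_force: [0.6, 0.9, 0.2]
grip_width: 0.0855
grasp_force: 0.0
```

```bash
python3 -c "
from h import *
snap('w2');print(cal['w2']['eye'],w2p([(.534,-.071,.081),(.534,-.071,.083)],'w2'))
go(.534,-.071,.052,161.8)"
```

```text
[0.4606263485059199, -0.04619776561424178, 0.30190003539680704] [[390.30771325 313.75375295]
 [390.31130174 315.13896819]]
pos [ 0.5356 -0.0723  0.1586] yaw 161.2 d [  2.3   0.7 106.6] twist -0.6 w 0.0856 clk 4.3667
```

View pics/w2.png

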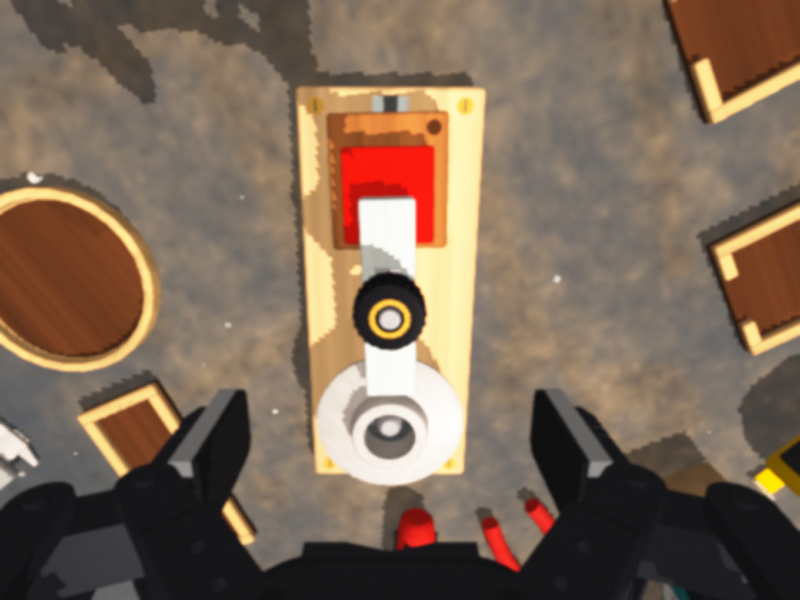

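The close view shows the knob and stud at (390,318), the strap's end edge at (359–416,198), the red plate spanning (341..435,147..243), the block (329..449,112..247) and the hub top at (390,430).

Run:
```python
from h import *
P=lambda u,z:p2w(u,z,'w2')[:,:2].round(4)
print('stud',P([(390,319)],.083),P([(390,314)],.081))
print('strap end',P([(359,198),(416,198)],.057),'hub',P([(390,430)],.054),'disc',P([(389.5,413)],.045))
w=P([(341,148),(435,147),(434,243),(344,243)],.045);print('red',w.mean(0),w)
w=P([(329,113),(449,112),(446,247),(334,248)],.033);print('blk',w.mean(0),w)
w=P([(297,88),(485,88),(463,472),(316,472)],.015);a=w[2]+w[3]-w[0]-w[1];print('jig',w.mean(0),np.degrees(np.arctan2(a[1],a[0])))
```

```text
stud [[ 0.5358 -0.0718]] [[ 0.5341 -0.0712]]
strap end [[ 0.4794 -0.0688]
 [ 0.4885 -0.042 ]] hub [[ 0.6112 -0.0975]] disc [[ 0.6055 -0.0958]]
red [ 0.484625 -0.05515 ] [[ 0.4541 -0.07  ]
 [ 0.4689 -0.025 ]
 [ 0.5155 -0.04  ]
 [ 0.5    -0.0856]]
blk [ 0.479   -0.05265] [[ 0.4356 -0.0709]
 [ 0.4552 -0.012 ]
 [ 0.5225 -0.034 ]
 [ 0.5027 -0.0937]]
jig [ 0.549875 -0.076425] -19.028248779582913
```

Request:
carry_out(plan=[{"dx": 0, "dy": 0, "dz": 25, "twist": 0, "fingers": -1}, {"dx": 0, "dy": 0, "dz": 50, "twist": 0, "fingers": -1}, {"dx": 0, "dy": 0, "dz": 80, "twist": 0, "fingers": -1}, {"dx": 0, "dy": 0, "dz": 105, "twist": 0, "fingers": -1}, {"dx": 0, "dy": 0, "dz": 105, "twist": 0, "fingers": -1}])

```text
clock: 4.78
eef_pos: [0.5314, -0.0718, 0.0481]
tool_rot: [0.163, 0.987, -0.0, -0.003]
ft_force: [-1.8, -0.2, -0.3]
grip_width: 0.0856
grasp_force: 0.0
```

Request:
carry_out(plan=[{"dx": 0, "dy": 0, "dz": 0, "twist": 0, "fingers": 1}, {"dx": 0, "dy": 0, "dz": 0, "twist": 0, "fingers": 1}, {"dx": 0, "dy": 0, "dz": 0, "twist": 0, "fingers": 1}, {"dx": 0, "dy": 0, "dz": 0, "twist": 0, "fingers": 1}, {"dx": 0, "dy": 0, "dz": 0, "twist": 0, "fingers": 1}])

```text
clock: 5.2
eef_pos: [0.5363, -0.0725, 0.0538]
tool_rot: [0.163, 0.987, 0.0, 0.002]
ft_force: [0.7, 0.1, 6.1]
grip_width: 0.0342
grasp_force: 59.0
```

Request:
carry_out(plan=[{"dx": 0, "dy": 0, "dz": 0, "twist": 0, "fingers": 1}, {"dx": 0, "dy": 0, "dz": 0, "twist": 0, "fingers": 1}, {"dx": 0, "dy": 0, "dz": 0, "twist": 0, "fingers": 1}, {"dx": 0, "dy": 0, "dz": 0, "twist": 0, "fingers": 1}, {"dx": 0, "dy": 0, "dz": 0, "twist": 0, "fingers": 1}])

```text
clock: 5.62
eef_pos: [0.5363, -0.0725, 0.0538]
tool_rot: [0.163, 0.987, 0.0, 0.002]
ft_force: [-0.7, -1.1, 6.4]
grip_width: 0.0343
grasp_force: 59.0
```

The fingers hold the knob too low for the dish's rim, so I'll regrip 10 mm higher.

Request:
carry_out(plan=[{"dx": 0, "dy": 0, "dz": 0, "twist": 0, "fingers": -0.2}, {"dx": 0, "dy": 0, "dz": 0, "twist": 0, "fingers": -0.2}, {"dx": 0, "dy": 0, "dz": -5, "twist": 0, "fingers": -0.2}, {"dx": 0, "dy": 0, "dz": -10, "twist": 0, "fingers": -0.2}, {"dx": 0, "dy": 0, "dz": -10, "twist": 0, "fingers": -0.2}])

```text
clock: 6.03
eef_pos: [0.5354, -0.0723, 0.0626]
tool_rot: [0.163, 0.987, 0.0, 0.001]
ft_force: [0.4, 0.0, -0.0]
grip_width: 0.0511
grasp_force: 0.0
```

Request:
carry_out(plan=[{"dx": 0, "dy": 0, "dz": 0, "twist": 0, "fingers": 1}, {"dx": 0, "dy": 0, "dz": 0, "twist": 0, "fingers": 1}, {"dx": 0, "dy": 0, "dz": 0, "twist": 0, "fingers": 1}, {"dx": 0, "dy": 0, "dz": 0, "twist": 0, "fingers": 1}, {"dx": 0, "dy": 0, "dz": 0, "twist": 0, "fingers": 1}])

```text
clock: 6.45
eef_pos: [0.535, -0.0722, 0.0621]
tool_rot: [0.163, 0.987, 0.0, 0.001]
ft_force: [-0.3, 0.1, 4.9]
grip_width: 0.0338
grasp_force: 59.1
```

Request:
carry_out(plan=[{"dx": 0, "dy": 0, "dz": -10, "twist": 0, "fingers": 1}, {"dx": 0, "dy": 0, "dz": -25, "twist": 0, "fingers": 1}, {"dx": 0, "dy": 0, "dz": -50, "twist": 0, "fingers": 1}, {"dx": 0, "dy": 0, "dz": -75, "twist": 0, "fingers": 1}, {"dx": 0, "dy": 0, "dz": -90, "twist": 0, "fingers": 1}])

```text
clock: 6.87
eef_pos: [0.5353, -0.0723, 0.154]
tool_rot: [0.163, 0.987, 0.0, 0.001]
ft_force: [1.5, -0.2, -1.6]
grip_width: 0.0339
grasp_force: 59.9
```

```bash
python3 -c "
from h import *
go(.472,.3087,.10,161.2)"
```

```text
pos [ 0.5353 -0.0723  0.154 ] yaw 161.22 d [182.7 340.4  53.7] twist 0.0 w 0.0339 clk 6.8667
```

Request:
carry_out(plan=[{"dx": 15, "dy": 28, "dz": 0, "twist": 0, "fingers": 1}, {"dx": 33, "dy": 62, "dz": 0, "twist": 0, "fingers": 1}, {"dx": 51, "dy": 96, "dz": 0, "twist": 0, "fingers": 1}, {"dx": 70, "dy": 130, "dz": 0, "twist": 0, "fingers": 1}, {"dx": 88, "dy": 164, "dz": 0, "twist": 0, "fingers": 1}])

```text
clock: 7.28
eef_pos: [0.5031, 0.1127, 0.1516]
tool_rot: [0.164, 0.987, -0.0, -0.0]
ft_force: [0.6, 1.1, -0.3]
grip_width: 0.0334
grasp_force: 59.9
```

Request:
carry_out(plan=[{"dx": 18, "dy": 34, "dz": 0, "twist": 0, "fingers": 1}, {"dx": 36, "dy": 68, "dz": 0, "twist": 0, "fingers": 1}, {"dx": 54, "dy": 102, "dz": 5, "twist": 0, "fingers": 1}, {"dx": 74, "dy": 138, "dz": 20, "twist": 0, "fingers": 1}, {"dx": 94, "dy": 176, "dz": 40, "twist": 0, "fingers": 1}])

```text
clock: 7.7
eef_pos: [0.473, 0.3037, 0.1158]
tool_rot: [0.163, 0.987, 0.001, 0.001]
ft_force: [0.2, 0.5, -0.9]
grip_width: 0.0338
grasp_force: 59.9
```

Request:
carry_out(plan=[{"dx": 0, "dy": 0, "dz": 10, "twist": 0, "fingers": 1}, {"dx": 0, "dy": 0, "dz": 20, "twist": 0, "fingers": 1}, {"dx": 0, "dy": 0, "dz": 30, "twist": 0, "fingers": 1}, {"dx": 0, "dy": 0, "dz": 40, "twist": 0, "fingers": 1}, {"dx": 0, "dy": 0, "dz": 40, "twist": 0, "fingers": 1}])

```text
clock: 8.12
eef_pos: [0.4718, 0.299, 0.0724]
tool_rot: [0.164, 0.986, -0.002, -0.002]
ft_force: [-0.6, 0.1, -0.8]
grip_width: 0.0338
grasp_force: 60.0
```

```bash
python3 -c "
from h import *
snap('w3');print(w2p([(.472,.3087,.012)],'w3'))
go(.472,.3087,.0125,161.2)"
```

```text
[[409.83907305 324.65432191]]
pos [0.4723 0.2993 0.0735] yaw 161.1 d [ 3.2  8.9 61. ] twist -0.1 w 0.0333 clk 8.1667
```

View pics/w3.png

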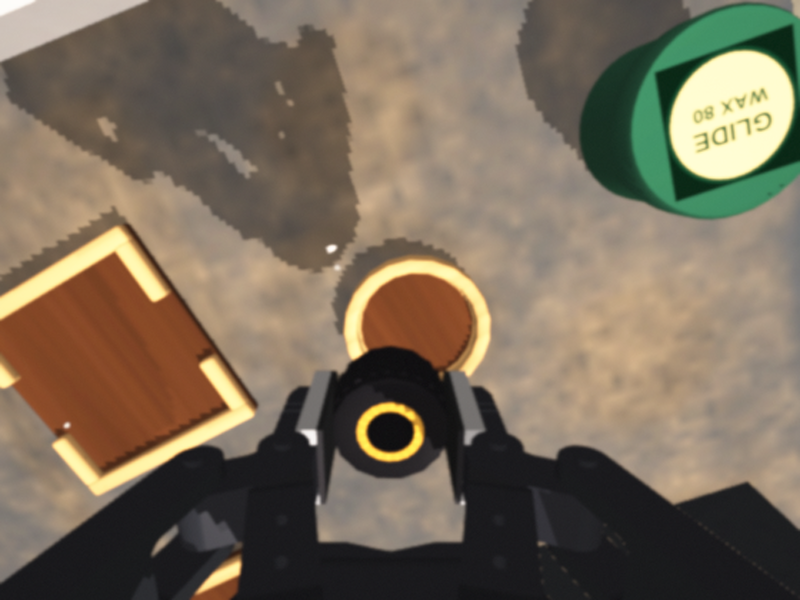

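The dish rim spans 344..491, with its top at 258, so its centre is about (417.5,332). The knob is held upright at (390,430).

```bash
python3 -c "
from h import *
q=p2w([(417.5,331.5)],.012,'w3')[0];print(q,p2w([(344,331),(491,331)],.012,'w3'))
go((q[0]+.472)/2,(q[1]+.3087)/2,.0125,161.2)"
```

```text
[0.47622591 0.31093493 0.012     ] [[0.46532364 0.27972464 0.012     ]
 [0.48665709 0.34225343 0.012     ]]
pos [0.4723 0.2993 0.0735] yaw 161.1 d [ 1.6 10.7 61. ] twist -0.1 w 0.0333 clk 8.1667
```

Request:
carry_out(plan=[{"dx": 1, "dy": 10.5, "dz": 0, "twist": 0, "fingers": 1}, {"dx": 1, "dy": 10.5, "dz": 15, "twist": 0, "fingers": 1}, {"dx": 1, "dy": 10.5, "dz": 30, "twist": 0, "fingers": 1}, {"dx": 1, "dy": 10.5, "dz": 42, "twist": 0, "fingers": 1}, {"dx": 1, "dy": 10.5, "dz": 50, "twist": 0, "fingers": 1}])

```text
clock: 8.58
eef_pos: [0.4759, 0.3117, 0.0244]
tool_rot: [0.164, 0.987, 0.0, 0.0]
ft_force: [-0.3, 0.1, -0.3]
grip_width: 0.0338
grasp_force: 60.0
```

Request:
carry_out(plan=[{"dx": 0, "dy": 0, "dz": 4, "twist": 0, "fingers": 1}, {"dx": 0, "dy": 0, "dz": 8, "twist": 0, "fingers": 1}, {"dx": 0, "dy": 0, "dz": 11, "twist": 0, "fingers": 1}, {"dx": 0, "dy": 0, "dz": 11, "twist": 0, "fingers": 1}, {"dx": 0, "dy": 0, "dz": 11, "twist": 0, "fingers": 1}])

```text
clock: 9.0
eef_pos: [0.4756, 0.3117, 0.014]
tool_rot: [0.163, 0.987, 0.0, 0.0]
ft_force: [0.3, -0.1, 0.0]
grip_width: 0.0339
grasp_force: 60.0
```

```bash
python3 -c "
from h import *
go(.4745,.3098,.0115,161.2)"
```

```text
pos [0.4756 0.3117 0.014 ] yaw 161.22 d [ 0.4 -2.1  2.5] twist 0.0 w 0.0339 clk 9.0
```

Request:
carry_out(plan=[{"dx": 0, "dy": -1, "dz": 2, "twist": 0, "fingers": 1}, {"dx": 0, "dy": -1, "dz": 2, "twist": 0, "fingers": 1}, {"dx": 0, "dy": -1, "dz": 2, "twist": 0, "fingers": -0.2}, {"dx": 0, "dy": -1, "dz": 2, "twist": 0, "fingers": -0.2}, {"dx": 0, "dy": -1, "dz": 2, "twist": 0, "fingers": -0.2}])

```text
clock: 9.42
eef_pos: [0.475, 0.3106, 0.0118]
tool_rot: [0.163, 0.987, 0.0, 0.0]
ft_force: [0.4, -1.5, 0.3]
grip_width: 0.0513
grasp_force: 0.0
```

Request:
carry_out(plan=[{"dx": 0, "dy": 0, "dz": -20, "twist": 0, "fingers": -0.2}, {"dx": 0, "dy": 0, "dz": -50, "twist": 0, "fingers": -0.2}, {"dx": 0, "dy": 0, "dz": -80, "twist": 0, "fingers": -1}, {"dx": 0, "dy": 0, "dz": -115, "twist": 0, "fingers": -1}, {"dx": 0, "dy": 0, "dz": -145, "twist": 0, "fingers": -1}])

```text
clock: 9.83
eef_pos: [0.4749, 0.3105, 0.1587]
tool_rot: [0.163, 0.987, 0.0, 0.0]
ft_force: [0.1, 1.5, -0.2]
grip_width: 0.0843
grasp_force: 0.0
```

```bash
python3 -c "
from h import *
go(.5325,-.071,.16,161.5)"
```

```text
pos [0.4749 0.3105 0.1587] yaw 161.22 d [-177.4 -342.7   -1.4] twist -0.3 w 0.0843 clk 9.8333
```

Request:
carry_out(plan=[{"dx": -15, "dy": -28, "dz": 0, "twist": 0, "fingers": -1}, {"dx": -33, "dy": -62, "dz": 0, "twist": 0, "fingers": -1}, {"dx": -51, "dy": -96, "dz": 0, "twist": 0, "fingers": -1}, {"dx": -70, "dy": -130, "dz": 0, "twist": 0, "fingers": -1}, {"dx": -88, "dy": -166, "dz": 0, "twist": 0, "fingers": -1}])

```text
clock: 10.25
eef_pos: [0.5049, 0.1237, 0.1569]
tool_rot: [0.163, 0.987, 0.0, 0.0]
ft_force: [0.7, -0.1, 0.4]
grip_width: 0.0851
grasp_force: 0.0
```

Request:
carry_out(plan=[{"dx": -18, "dy": -34, "dz": 0, "twist": 0, "fingers": -1}, {"dx": -36, "dy": -68, "dz": 0, "twist": 0, "fingers": -1}, {"dx": -54, "dy": -102, "dz": 0, "twist": 0, "fingers": -1}, {"dx": -74, "dy": -138, "dz": 0, "twist": 0, "fingers": -1}, {"dx": -93, "dy": -177, "dz": 0, "twist": -0.3, "fingers": -1}])

```text
clock: 10.67
eef_pos: [0.5358, -0.0725, 0.1569]
tool_rot: [0.16, 0.987, 0.0, 0.0]
ft_force: [1.4, -0.0, -0.2]
grip_width: 0.0855
grasp_force: 0.0
```

Request:
carry_out(plan=[{"dx": 0, "dy": 0, "dz": 0, "twist": 0, "fingers": -1}, {"dx": 0, "dy": 0, "dz": 0, "twist": 0, "fingers": -1}, {"dx": 0, "dy": 0, "dz": 0, "twist": 0, "fingers": -1}, {"dx": 0, "dy": 0, "dz": 0, "twist": 0, "fingers": -1}, {"dx": 0, "dy": 0, "dz": 0, "twist": 0, "fingers": -1}])

```text
clock: 11.08
eef_pos: [0.5355, -0.0693, 0.1566]
tool_rot: [0.159, 0.987, 0.0, -0.0]
ft_force: [-0.1, -0.2, 0.0]
grip_width: 0.0851
grasp_force: 0.0
```

```bash
python3 -c "
from h import *
snap('w4');print(w2p([(.536,-.0725,.057),(.536,-.0722,.083)],'w4'))
go(.536,-.0725,.046,161.5)"
```

```text
[[383.37375074 306.31693045]
 [383.24503234 323.20406913]]
pos [ 0.5356 -0.0693  0.1567] yaw 161.66 d [ -1.4  -2.9 110.7] twist 0.2 w 0.0854 clk 11.1333
```

View pics/w4.png

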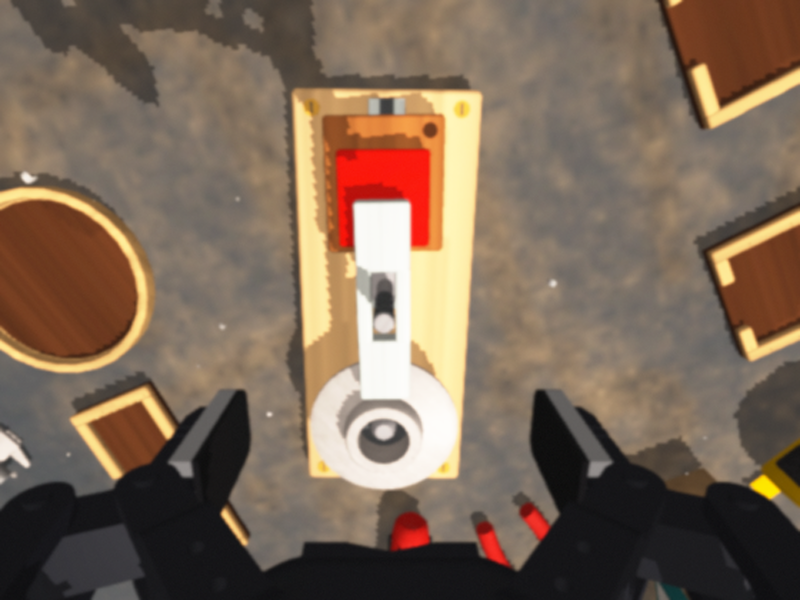

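The strap spans (354..411,200) to (361..410,398), centred near (384,303), with the stud in its slot. This agrees with the estimate.

Request:
carry_out(plan=[{"dx": -1.4, "dy": -3, "dz": 20, "twist": 0, "fingers": -1}, {"dx": -1.4, "dy": -3, "dz": 50, "twist": 0, "fingers": -1}, {"dx": -1.4, "dy": -3, "dz": 80, "twist": 0, "fingers": -1}, {"dx": -1.4, "dy": -3, "dz": 100, "twist": 0, "fingers": -1}, {"dx": -1.4, "dy": -3, "dz": 110, "twist": 0, "fingers": -1}])

```text
clock: 11.55
eef_pos: [0.5338, -0.0725, 0.0437]
tool_rot: [0.159, 0.987, -0.0, -0.003]
ft_force: [-1.2, -0.0, 1.2]
grip_width: 0.0855
grasp_force: 0.0
```

Request:
carry_out(plan=[{"dx": 0, "dy": 0, "dz": 0, "twist": 0, "fingers": -1}, {"dx": 0, "dy": 0, "dz": 0, "twist": 0, "fingers": 0}, {"dx": 0, "dy": 0, "dz": 0, "twist": 0, "fingers": 0}, {"dx": 0, "dy": 0, "dz": 0, "twist": 0, "fingers": 0}, {"dx": 0, "dy": 0, "dz": 0, "twist": 0, "fingers": 0}])

```text
clock: 11.97
eef_pos: [0.5373, -0.0742, 0.0482]
tool_rot: [0.161, 0.987, 0.0, 0.002]
ft_force: [0.1, -0.1, 0.2]
grip_width: 0.0427
grasp_force: 0.0
```

```bash
python3 -c "
from h import *
go(.536,-.0725,.046,161.5)"
```

```text
pos [ 0.5373 -0.0742  0.0482] yaw 161.53 d [1.8 1.2 2.2] twist 0.0 w 0.0427 clk 11.9667
```

Request:
carry_out(plan=[{"dx": 1, "dy": 1, "dz": 1.5, "twist": 0, "fingers": 0}, {"dx": 1, "dy": 1, "dz": 1.5, "twist": 0, "fingers": 1}, {"dx": 1, "dy": 1, "dz": 1.5, "twist": 0, "fingers": 1}, {"dx": 1, "dy": 1, "dz": 1.5, "twist": 0, "fingers": 1}, {"dx": 1, "dy": 1, "dz": 1.5, "twist": 0, "fingers": 1}])

```text
clock: 12.38
eef_pos: [0.5357, -0.0728, 0.0458]
tool_rot: [0.161, 0.987, 0.0, 0.0]
ft_force: [-1.7, 0.5, 5.6]
grip_width: 0.0266
grasp_force: 59.1
```

Request:
carry_out(plan=[{"dx": 0, "dy": 0, "dz": 0, "twist": 0, "fingers": 1}, {"dx": 0, "dy": 0, "dz": 0, "twist": 0, "fingers": 1}, {"dx": 0, "dy": 0, "dz": -8, "twist": 0, "fingers": 1}, {"dx": 0, "dy": 0, "dz": -25, "twist": 0, "fingers": 1}, {"dx": 0, "dy": 0, "dz": -45, "twist": 0, "fingers": 1}])

```text
clock: 12.8
eef_pos: [0.5337, -0.0726, 0.0891]
tool_rot: [0.161, 0.987, -0.0, -0.002]
ft_force: [-0.6, -1.3, -1.6]
grip_width: 0.0263
grasp_force: 59.2
```

Request:
carry_out(plan=[{"dx": 0, "dy": 0, "dz": -20, "twist": 0, "fingers": 1}, {"dx": 0, "dy": 0, "dz": -40, "twist": 0, "fingers": 1}, {"dx": 0, "dy": 0, "dz": -60, "twist": 0, "fingers": 1}, {"dx": 0, "dy": 0, "dz": -60, "twist": 0, "fingers": 1}, {"dx": 0, "dy": 0, "dz": -60, "twist": 0, "fingers": 1}])

```text
clock: 13.22
eef_pos: [0.5362, -0.0729, 0.151]
tool_rot: [0.161, 0.987, 0.0, 0.001]
ft_force: [0.2, -0.5, -1.5]
grip_width: 0.0263
grasp_force: 59.2
```

```bash
python3 -c "
from h import *
go(.6255,-.267,.15,186)"
```

```text
pos [ 0.5362 -0.0729  0.151 ] yaw 161.52 d [-146.2 -155.7    1.3] twist -24.5 w 0.0263 clk 13.2167
```

Request:
carry_out(plan=[{"dx": -20, "dy": -22, "dz": 0, "twist": -5, "fingers": 1}, {"dx": -44, "dy": -47, "dz": 0, "twist": -10, "fingers": 1}, {"dx": -68, "dy": -73, "dz": 0, "twist": -15, "fingers": 1}, {"dx": -92, "dy": -98, "dz": 0, "twist": -20, "fingers": 1}, {"dx": -114, "dy": -121, "dz": 0, "twist": -24.5, "fingers": 1}])

```text
clock: 13.63
eef_pos: [0.6046, -0.2251, 0.1476]
tool_rot: [-0.055, 0.999, 0.001, -0.002]
ft_force: [0.7, 0.9, -1.6]
grip_width: 0.026
grasp_force: 59.2
```

```bash
python3 -c "
from h import *
snap('w5')
go(.6255,-.267,.15,186)"
```

```text
pos [ 0.6067 -0.231   0.1469] yaw -173.89 d [-14.9 -37.8  -3. ] twist 0.1 w 0.0266 clk 13.6833
```

View pics/w5.png

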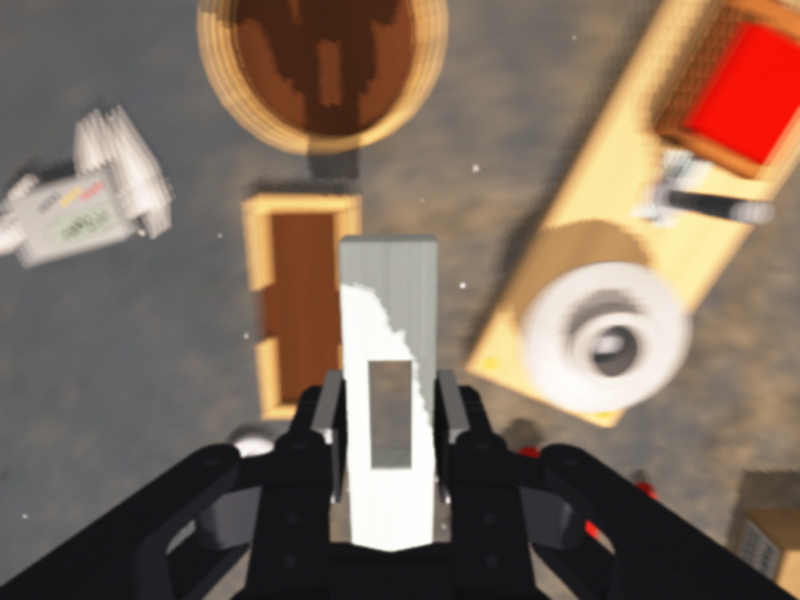

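The strap is held level and the tray is up-left of it, with outer corners at (243,196), (361,194) and (264,418). The picture is slightly blurred because the arm was still moving.

```bash
python3 -c "
from h import *
w=p2w([(243,196),(361,194),(264,418)],.011,'w5')[:,:2];print(w,(w[1]+w[2])/2,np.degrees(np.arctan2(*(w[2]-w[0])[::-1])))
snap('w6')
go(.6245,-.268,.15,186)"
```

```text
[[ 0.56162865 -0.31233535]
 [ 0.55328069 -0.24594502]
 [ 0.70338338 -0.29606294]] [ 0.62833204 -0.27100398] 6.548474795517271
pos [ 0.6053 -0.2281  0.1467] yaw -174.21 d [-15.  -41.7  -3.4] twist -0.2 w 0.0263 clk 13.7333
```

Request:
carry_out(plan=[{"dx": -4, "dy": -10, "dz": 0, "twist": 0, "fingers": 1}, {"dx": -10, "dy": -27, "dz": 20, "twist": 0, "fingers": 1}, {"dx": -16, "dy": -42, "dz": 45, "twist": 0, "fingers": 1}, {"dx": -16, "dy": -42, "dz": 70, "twist": 0, "fingers": 1}, {"dx": -16, "dy": -42, "dz": 90, "twist": 0, "fingers": 1}])

```text
clock: 14.15
eef_pos: [0.6236, -0.2633, 0.0558]
tool_rot: [-0.052, 0.999, 0.001, -0.002]
ft_force: [0.1, 1.1, -1.6]
grip_width: 0.0263
grasp_force: 59.4
```

Request:
carry_out(plan=[{"dx": 0, "dy": 0, "dz": 0, "twist": 0, "fingers": 1}, {"dx": 0, "dy": 0, "dz": 0, "twist": 0, "fingers": 1}, {"dx": 0, "dy": 0, "dz": 0, "twist": 0, "fingers": 1}, {"dx": 0, "dy": 0, "dz": 0, "twist": 0, "fingers": 1}, {"dx": 0, "dy": 0, "dz": 0, "twist": 0, "fingers": 1}])

```text
clock: 14.57
eef_pos: [0.6267, -0.264, 0.0623]
tool_rot: [-0.053, 0.999, -0.001, 0.002]
ft_force: [-0.7, -0.4, -1.6]
grip_width: 0.0259
grasp_force: 59.4
```

```bash
python3 -c "
from h import *
snap('w6')
go(.6255,-.2685,.0075,186)"
```

```text
pos [ 0.6266 -0.264   0.0621] yaw -173.96 d [ 1.7 -4.3 54.6] twist 0.0 w 0.0263 clk 14.6167
```

View pics/w6.png

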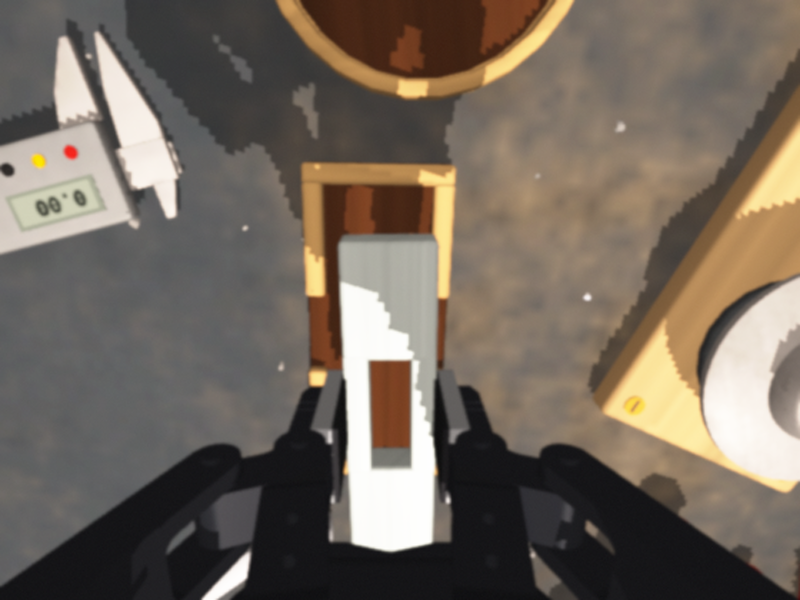

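The picture is sharp: the tray's end edge runs (302,165)–(456,166), and the left finger gap runs from (306,297) to (310,370).

```bash
python3 -c "
from h import *
w=p2w([(302,165),(456,166),(306,297),(310,370),(449,298)],.011,'w6')[:,:2];print(w)
m=(w[0]+w[1])/2;u=w[1]-w[0];u/=np.hypot(*u);v=np.array([-u[1],u[0]]);v*=np.sign(v[0]);print(m,u,np.degrees(np.arctan2(v[1],v[0])),m+.071*v, w[2:4].mean(0)+.03*u)
q=m+.071*v;go(*q,.0075,186)"
```

```text
[[ 0.55916776 -0.30431956]
 [ 0.55330044 -0.24508708]
 [ 0.61244965 -0.2999953 ]
 [ 0.64601683 -0.29647925]
 [ 0.60655577 -0.24020262]]
[ 0.5562341  -0.27470332] [-0.09857338  0.99512978] 5.657025438205152 [ 0.62688832 -0.26770461] [ 0.62627604 -0.26838338]
pos [ 0.6266 -0.264   0.0621] yaw -173.96 d [ 0.3 -3.7 54.6] twist 0.0 w 0.0263 clk 14.6167
```

Request:
carry_out(plan=[{"dx": 0.5, "dy": -4, "dz": 5, "twist": 0, "fingers": 1}, {"dx": 0.5, "dy": -4, "dz": 20, "twist": 0, "fingers": 1}, {"dx": 0.5, "dy": -4, "dz": 34, "twist": 0, "fingers": 1}, {"dx": 0.5, "dy": -4, "dz": 44, "twist": 0, "fingers": 1}, {"dx": 0.5, "dy": -4, "dz": 49, "twist": 0, "fingers": 1}])

```text
clock: 15.03
eef_pos: [0.6243, -0.2676, 0.0093]
tool_rot: [-0.052, 0.999, 0.001, -0.001]
ft_force: [-0.3, 0.8, -1.8]
grip_width: 0.0261
grasp_force: 59.4
```

Request:
carry_out(plan=[{"dx": 0, "dy": 0, "dz": 2, "twist": 0, "fingers": 1}, {"dx": 0, "dy": 0, "dz": 4, "twist": 0, "fingers": 1}, {"dx": 0, "dy": 0, "dz": 4, "twist": 0, "fingers": 1}, {"dx": 0, "dy": 0, "dz": 4, "twist": 0, "fingers": 1}, {"dx": 0, "dy": 0, "dz": 4, "twist": 0, "fingers": 1}])

```text
clock: 15.45
eef_pos: [0.6261, -0.2682, 0.0081]
tool_rot: [-0.053, 0.999, -0.0, 0.001]
ft_force: [-2.3, -0.6, 1.4]
grip_width: 0.0265
grasp_force: 59.8
```

```bash
python3 -c "
from h import *
go(.6265,-.268,.0075,186)"
```

```text
pos [ 0.6261 -0.2682  0.0081] yaw -173.98 d [-0.4  0.1  0.6] twist 0.0 w 0.0265 clk 15.45
```

Request:
carry_out(plan=[{"dx": 0, "dy": 0, "dz": 0, "twist": 0, "fingers": 0}, {"dx": 0, "dy": 0, "dz": 0, "twist": 0, "fingers": 0}, {"dx": 0, "dy": 0, "dz": 0, "twist": 0, "fingers": 0}, {"dx": 0, "dy": 0, "dz": 0, "twist": 0, "fingers": 0}, {"dx": 0, "dy": 0, "dz": 0, "twist": 0, "fingers": 0}])

```text
clock: 15.87
eef_pos: [0.6255, -0.2677, 0.007]
tool_rot: [-0.053, 0.999, 0.0, -0.0]
ft_force: [0.3, -0.8, 0.7]
grip_width: 0.0427
grasp_force: 0.0
```

Request:
carry_out(plan=[{"dx": 0, "dy": 0, "dz": -15, "twist": 0, "fingers": 0}, {"dx": 0, "dy": 0, "dz": -45, "twist": 0, "fingers": 0}, {"dx": 0, "dy": 0, "dz": -80, "twist": 0, "fingers": -1}, {"dx": 0, "dy": 0, "dz": -115, "twist": 0, "fingers": -1}, {"dx": 0, "dy": 0, "dz": -145, "twist": 0, "fingers": -1}])

```text
clock: 16.28
eef_pos: [0.6257, -0.2679, 0.1545]
tool_rot: [-0.053, 0.999, -0.0, 0.001]
ft_force: [1.1, -0.4, -0.2]
grip_width: 0.0769
grasp_force: 0.0
```

```bash
python3 -c "
from h import *
go(.484,-.0555,.15,161.5)"
```

```text
pos [ 0.6257 -0.2679  0.1545] yaw -173.97 d [118.6 226.1   4.2] twist 24.5 w 0.0769 clk 16.2833
```

Request:
carry_out(plan=[{"dx": 9, "dy": 17, "dz": 0, "twist": 0, "fingers": -1}, {"dx": 25, "dy": 48, "dz": 0, "twist": 0, "fingers": -1}, {"dx": 42, "dy": 80, "dz": 0, "twist": 0, "fingers": -1}, {"dx": 59, "dy": 112, "dz": 0, "twist": 0, "fingers": -1}, {"dx": 76, "dy": 145, "dz": 0, "twist": 0, "fingers": -1}])

```text
clock: 16.7
eef_pos: [0.5336, -0.1306, 0.1521]
tool_rot: [-0.052, 0.999, -0.0, 0.0]
ft_force: [0.8, 0.5, 0.5]
grip_width: 0.0854
grasp_force: 0.0
```

Request:
carry_out(plan=[{"dx": 14, "dy": 27, "dz": 0, "twist": 6, "fingers": -1}, {"dx": 26, "dy": 50, "dz": 0, "twist": 12, "fingers": -1}, {"dx": 36, "dy": 68, "dz": 0, "twist": 18, "fingers": -1}, {"dx": 43, "dy": 81, "dz": 0, "twist": 24.5, "fingers": -1}, {"dx": 43, "dy": 81, "dz": 0, "twist": 24.5, "fingers": -1}])

```text
clock: 17.12
eef_pos: [0.4815, -0.0534, 0.1523]
tool_rot: [0.16, 0.987, 0.0, -0.001]
ft_force: [-0.7, -1.4, -0.6]
grip_width: 0.0856
grasp_force: 0.0
```

```bash
python3 -c "
from h import *
go(.4843,-.0552,.0335,161.5)"
```

```text
pos [ 0.4815 -0.0534  0.1523] yaw 161.54 d [ -3.4  -0.8 118.8] twist 0.0 w 0.0856 clk 17.1167
```

Request:
carry_out(plan=[{"dx": -2, "dy": 0, "dz": 20, "twist": 0, "fingers": -1}, {"dx": -2, "dy": 0, "dz": 50, "twist": 0, "fingers": -1}, {"dx": -2, "dy": 0, "dz": 80, "twist": 0, "fingers": -1}, {"dx": -2, "dy": 0, "dz": 100, "twist": 0, "fingers": -1}, {"dx": -2, "dy": 0, "dz": 112, "twist": 0, "fingers": -1}])

```text
clock: 17.53
eef_pos: [0.4841, -0.0566, 0.0376]
tool_rot: [0.16, 0.987, -0.0, -0.002]
ft_force: [-0.0, -1.0, 0.4]
grip_width: 0.0853
grasp_force: 0.0
```

Request:
carry_out(plan=[{"dx": 0, "dy": 0, "dz": 0, "twist": 0, "fingers": -1}, {"dx": 0, "dy": 0, "dz": 0, "twist": 0, "fingers": -1}, {"dx": 0, "dy": 0, "dz": 0, "twist": 0, "fingers": -0.4}, {"dx": 0, "dy": 0, "dz": 0, "twist": 0, "fingers": -0.4}, {"dx": 0, "dy": 0, "dz": 0, "twist": 0, "fingers": -0.4}])

```text
clock: 17.95
eef_pos: [0.4865, -0.0564, 0.0413]
tool_rot: [0.16, 0.987, 0.0, 0.001]
ft_force: [-0.2, 0.2, 0.3]
grip_width: 0.0598
grasp_force: 0.0
```

```bash
python3 -c "
from h import *
go(.4843,-.0552,.0335,161.5)"
```

```text
pos [ 0.4865 -0.0564  0.0413] yaw 161.54 d [2.4 0.5 7.8] twist 0.0 w 0.0598 clk 17.95
```

Request:
carry_out(plan=[{"dx": 2, "dy": 1, "dz": 4, "twist": 0, "fingers": -0.4}, {"dx": 2, "dy": 1, "dz": 7, "twist": 0, "fingers": -0.4}, {"dx": 2, "dy": 1, "dz": 7, "twist": 0, "fingers": 1}, {"dx": 2, "dy": 1, "dz": 7, "twist": 0, "fingers": 1}, {"dx": 2, "dy": 1, "dz": 7, "twist": 0, "fingers": 1}])

```text
clock: 18.37
eef_pos: [0.4837, -0.0545, 0.0332]
tool_rot: [0.16, 0.987, 0.0, 0.0]
ft_force: [-0.9, 0.0, 2.6]
grip_width: 0.0463
grasp_force: 61.9
```

Request:
carry_out(plan=[{"dx": 0, "dy": 0, "dz": 0, "twist": 0, "fingers": 1}, {"dx": 0, "dy": 0, "dz": 0, "twist": 0, "fingers": 1}, {"dx": 0, "dy": 0, "dz": 0, "twist": 0, "fingers": 1}, {"dx": 0, "dy": 0, "dz": 0, "twist": 0, "fingers": 1}, {"dx": 0, "dy": 0, "dz": 0, "twist": 0, "fingers": 1}])

```text
clock: 18.78
eef_pos: [0.4837, -0.0545, 0.0332]
tool_rot: [0.161, 0.987, 0.0, 0.0]
ft_force: [-0.2, 0.7, 2.4]
grip_width: 0.0465
grasp_force: 61.9
```

Request:
carry_out(plan=[{"dx": 0, "dy": 0, "dz": -8, "twist": 0, "fingers": 1}, {"dx": 0, "dy": 0, "dz": -25, "twist": 0, "fingers": 1}, {"dx": 0, "dy": 0, "dz": -50, "twist": 0, "fingers": 1}, {"dx": 0, "dy": 0, "dz": -80, "twist": 0, "fingers": 1}, {"dx": 0, "dy": 0, "dz": -105, "twist": 0, "fingers": 1}])

```text
clock: 19.2
eef_pos: [0.4836, -0.0547, 0.1399]
tool_rot: [0.161, 0.987, -0.0, 0.0]
ft_force: [-0.0, 0.1, 0.4]
grip_width: 0.0459
grasp_force: 61.6
```

```bash
python3 -c "
from h import *
go(.608,.167,.14,190)"
```

```text
pos [ 0.4836 -0.0547  0.1399] yaw 161.52 d [-4.770e+01  2.497e+02 -1.000e-01] twist -28.5 w 0.0459 clk 19.2
```

```bash
python3 -c "
from h import *
for z in(.05,.1,.15,.2): print(z,p2w([(748,297),(760,410),(760,470)],z,'w1')[:,:2].round(3).tolist(), p2w([(285/1.4286,190/1.4286),(296/1.4286,130/1.4286)],z,'top')[:,:2].round(3).tolist())"
```

```text
0.05 [[0.604, 0.25], [0.729, 0.259], [0.802, 0.258]] [[0.612, 0.271], [0.731, 0.257]]
0.1 [[0.579, 0.217], [0.69, 0.224], [0.755, 0.223]] [[0.594, 0.261], [0.709, 0.248]]
0.15 [[0.555, 0.183], [0.652, 0.19], [0.708, 0.189]] [[0.577, 0.252], [0.687, 0.239]]
0.2 [[0.531, 0.15], [0.613, 0.155], [0.661, 0.154]] [[0.559, 0.242], [0.664, 0.23]]
```

Request:
carry_out(plan=[{"dx": -4, "dy": 20, "dz": 0, "twist": 0, "fingers": 1}, {"dx": -11, "dy": 57, "dz": 0, "twist": 0, "fingers": 1}, {"dx": -18, "dy": 94, "dz": 0, "twist": 0, "fingers": 1}, {"dx": -25, "dy": 130, "dz": 0, "twist": 0, "fingers": 1}, {"dx": -30, "dy": 160, "dz": 0, "twist": 0, "fingers": 1}])

```text
clock: 19.62
eef_pos: [0.564, 0.0896, 0.1387]
tool_rot: [0.16, 0.987, 0.0, 0.001]
ft_force: [0.3, -1.2, -0.7]
grip_width: 0.0463
grasp_force: 61.6
```

Request:
carry_out(plan=[{"dx": -4, "dy": 20, "dz": 0, "twist": -7, "fingers": 1}, {"dx": -8, "dy": 40, "dz": 0, "twist": -14, "fingers": 1}, {"dx": -11, "dy": 60, "dz": 10, "twist": -21, "fingers": 1}, {"dx": -14, "dy": 75, "dz": 30, "twist": -28.5, "fingers": 1}, {"dx": -14, "dy": 75, "dz": 50, "twist": -28.5, "fingers": 1}])

```text
clock: 20.03
eef_pos: [0.6023, 0.1576, 0.0887]
tool_rot: [-0.091, 0.996, 0.001, 0.002]
ft_force: [0.6, -0.7, -1.0]
grip_width: 0.0464
grasp_force: 61.7
```

Request:
carry_out(plan=[{"dx": 0, "dy": 0, "dz": 0, "twist": 0, "fingers": 1}, {"dx": 0, "dy": 0, "dz": 0, "twist": 0, "fingers": 1}, {"dx": 0, "dy": 0, "dz": 0, "twist": 0, "fingers": 1}, {"dx": 0, "dy": 0, "dz": 0, "twist": 0, "fingers": 1}, {"dx": 0, "dy": 0, "dz": 0, "twist": 0, "fingers": 1}])

```text
clock: 20.45
eef_pos: [0.6008, 0.1541, 0.0899]
tool_rot: [-0.087, 0.996, 0.0, 0.001]
ft_force: [1.0, 0.1, 0.6]
grip_width: 0.046
grasp_force: 61.6
```

```bash
python3 -c "
from h import *
snap('w7')
go(.608,.167,.007,190)"
```

```text
pos [0.6007 0.1541 0.0897] yaw -170.03 d [-9.2 11.4 82.7] twist -0.0 w 0.0462 clk 20.5
```

View pics/w7.png

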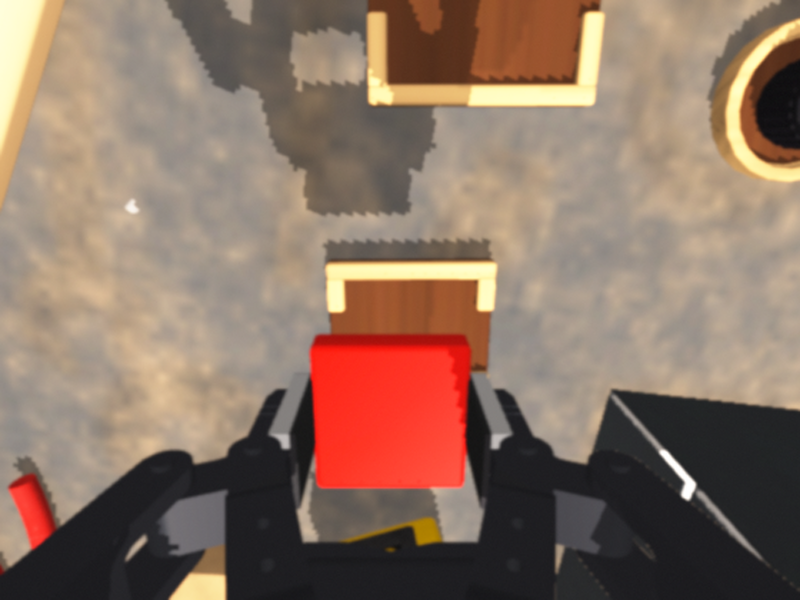

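The red plate is held square to the thin tray. The tray's end edge runs (327,262)–(496,262), and the thick tray's near end edge runs (369,105)–(596,105).

```bash
python3 -c "
from h import *
def tr(a,b,L,s):
    w=p2w([a,b],.011,'w7')[:,:2];m=w.mean(0);u=w[1]-w[0];W=np.hypot(*u);u/=W;v=np.array([u[1],-u[0]]);v*=np.sign(v[0])*s
    q=m+L*v;print(q,W,np.degrees(np.arctan2(*(v*s)[::-1])));return q
t=tr((327,262),(496,262),.041,1);k=tr((369,105),(596,105),.052,-1)
go(*t,.007,190)"
```

```text
[0.61314265 0.16755747] 0.07922129522440627 9.93985845459478
[0.44907752 0.16856097] 0.09663977190706224 9.935885997112571
pos [0.6007 0.1541 0.0897] yaw -170.03 d [-14.4  11.1  82.8] twist -0.0 w 0.0462 clk 20.5
```

Request:
carry_out(plan=[{"dx": -6, "dy": 6, "dz": 5, "twist": 0, "fingers": 1}, {"dx": -12.5, "dy": 11, "dz": 25, "twist": 0, "fingers": 1}, {"dx": -12.5, "dy": 11, "dz": 48, "twist": 0, "fingers": 1}, {"dx": -12.5, "dy": 11, "dz": 66, "twist": 0, "fingers": 1}, {"dx": -12.5, "dy": 11, "dz": 76, "twist": 0, "fingers": 1}])

```text
clock: 20.92
eef_pos: [0.6091, 0.1674, 0.0096]
tool_rot: [-0.087, 0.996, -0.0, -0.002]
ft_force: [-0.6, 0.2, -0.4]
grip_width: 0.0465
grasp_force: 61.7
```

Request:
carry_out(plan=[{"dx": 0, "dy": 0, "dz": 2, "twist": 0, "fingers": 1}, {"dx": 0, "dy": 0, "dz": 4, "twist": 0, "fingers": 1}, {"dx": 0, "dy": 0, "dz": 6, "twist": 0, "fingers": 1}, {"dx": 0, "dy": 0, "dz": 6, "twist": 0, "fingers": 1}, {"dx": 0, "dy": 0, "dz": 6, "twist": 0, "fingers": 1}])

```text
clock: 21.33
eef_pos: [0.6112, 0.1676, 0.0073]
tool_rot: [-0.087, 0.996, 0.0, 0.001]
ft_force: [0.6, 0.2, 0.4]
grip_width: 0.0462
grasp_force: 61.7
```

```bash
python3 -c "
from h import *
go(.6112,.1672,.007,190)"
```

```text
pos [0.6112 0.1676 0.0073] yaw -169.98 d [ 0.  -0.4  0.3] twist 0.0 w 0.0462 clk 21.3333
```

Request:
carry_out(plan=[{"dx": 0, "dy": 0, "dz": 0.5, "twist": 0, "fingers": -0.4}, {"dx": 0, "dy": 0, "dz": 0.5, "twist": 0, "fingers": -0.4}, {"dx": 0, "dy": 0, "dz": 0.5, "twist": 0, "fingers": -0.4}, {"dx": 0, "dy": 0, "dz": 0.5, "twist": 0, "fingers": -0.4}, {"dx": 0, "dy": 0, "dz": 0.5, "twist": 0, "fingers": -0.4}])

```text
clock: 21.75
eef_pos: [0.6104, 0.1674, 0.0058]
tool_rot: [-0.087, 0.996, 0.0, 0.0]
ft_force: [0.2, 0.1, 0.2]
grip_width: 0.0601
grasp_force: 0.0
```

Request:
carry_out(plan=[{"dx": 0, "dy": 0, "dz": -15, "twist": 0, "fingers": -0.4}, {"dx": 0, "dy": 0, "dz": -45, "twist": 0, "fingers": -0.4}, {"dx": 0, "dy": 0, "dz": -80, "twist": 0, "fingers": -0.4}, {"dx": 0, "dy": 0, "dz": -115, "twist": 0, "fingers": -0.4}, {"dx": 0, "dy": 0, "dz": -140, "twist": 0, "fingers": -0.4}])

```text
clock: 22.17
eef_pos: [0.6112, 0.1676, 0.1491]
tool_rot: [-0.087, 0.996, 0.0, 0.002]
ft_force: [0.8, 0.4, -0.6]
grip_width: 0.0601
grasp_force: 0.0
```

```bash
python3 -c "
from h import *
go(.4792,-.0531,.147,161.5)"
```

```text
pos [0.6112 0.1676 0.1491] yaw -169.98 d [ 168.4 -194.4    1.4] twist 28.5 w 0.0601 clk 22.1667
```

Request:
carry_out(plan=[{"dx": 14, "dy": -16, "dz": 0, "twist": 0, "fingers": -1}, {"dx": 38, "dy": -44, "dz": 0, "twist": 0, "fingers": -1}, {"dx": 62, "dy": -72, "dz": 0, "twist": 0, "fingers": -1}, {"dx": 86, "dy": -100, "dz": 0, "twist": 0, "fingers": -1}, {"dx": 110, "dy": -127, "dz": 0, "twist": 0, "fingers": -1}])

```text
clock: 22.58
eef_pos: [0.523, 0.022, 0.1457]
tool_rot: [-0.088, 0.996, -0.0, 0.0]
ft_force: [0.7, -0.2, -0.3]
grip_width: 0.0853
grasp_force: 0.0
```

Request:
carry_out(plan=[{"dx": 20, "dy": -23, "dz": 0, "twist": 7, "fingers": -1}, {"dx": 38, "dy": -44, "dz": 0, "twist": 14, "fingers": -1}, {"dx": 52, "dy": -60, "dz": 0, "twist": 21, "fingers": -1}, {"dx": 58.5, "dy": -67.5, "dz": 0, "twist": 28.5, "fingers": -1}, {"dx": 58.5, "dy": -67.5, "dz": 0, "twist": 28.5, "fingers": -1}])

```text
clock: 23.0
eef_pos: [0.4769, -0.0552, 0.1459]
tool_rot: [0.163, 0.987, -0.0, -0.0]
ft_force: [0.6, 0.0, 0.1]
grip_width: 0.0856
grasp_force: 0.0
```

Request:
carry_out(plan=[{"dx": 0, "dy": 0, "dz": 15, "twist": 0, "fingers": -1}, {"dx": 0, "dy": 0, "dz": 35, "twist": 0, "fingers": -1}, {"dx": 0, "dy": 0, "dz": 55, "twist": 0, "fingers": -1}, {"dx": 0, "dy": 0, "dz": 65, "twist": 0, "fingers": -1}, {"dx": 0, "dy": 0, "dz": 65, "twist": 0, "fingers": -1}])

```text
clock: 23.42
eef_pos: [0.4766, -0.0525, 0.0783]
tool_rot: [0.159, 0.987, 0.0, -0.002]
ft_force: [-0.3, 1.7, 0.0]
grip_width: 0.0854
grasp_force: 0.0
```

```bash
python3 -c "
from h import *
go(.4792,-.0531,.0135,161.5)"
```

```text
pos [ 0.4766 -0.0525  0.0783] yaw 161.73 d [-2.9  0.3 64.7] twist 0.2 w 0.0854 clk 23.4167
```

Request:
carry_out(plan=[{"dx": -1.5, "dy": 0, "dz": 10, "twist": 0, "fingers": -1}, {"dx": -1.5, "dy": 0, "dz": 25, "twist": 0, "fingers": -1}, {"dx": -1.5, "dy": 0, "dz": 42, "twist": 0, "fingers": -1}, {"dx": -1.5, "dy": 0, "dz": 55, "twist": 0, "fingers": -1}, {"dx": -1.5, "dy": 0, "dz": 60, "twist": 0, "fingers": -1}])

```text
clock: 23.83
eef_pos: [0.4794, -0.0536, 0.0194]
tool_rot: [0.16, 0.987, 0.0, -0.001]
ft_force: [-0.2, -0.7, 1.0]
grip_width: 0.0852
grasp_force: 0.0
```

Request:
carry_out(plan=[{"dx": 0, "dy": 0, "dz": 0, "twist": 0, "fingers": -1}, {"dx": 0, "dy": 0, "dz": 0, "twist": 0, "fingers": -1}, {"dx": 0, "dy": 0, "dz": 0, "twist": 0, "fingers": -1}, {"dx": 0, "dy": 0, "dz": 0, "twist": 0, "fingers": -1}, {"dx": 0, "dy": 0, "dz": 0, "twist": 0, "fingers": -1}])

```text
clock: 24.25
eef_pos: [0.4805, -0.054, 0.0215]
tool_rot: [0.16, 0.987, 0.0, 0.001]
ft_force: [0.5, 0.3, 0.3]
grip_width: 0.0857
grasp_force: 0.0
```

```bash
python3 -c "
from h import *
go(.4792,-.0531,.0135,161.5)"
```

```text
pos [ 0.4805 -0.054   0.0215] yaw 161.53 d [1.5 0.5 8. ] twist 0.0 w 0.0857 clk 24.25
```

Request:
carry_out(plan=[{"dx": 1, "dy": 0.5, "dz": 4, "twist": 0, "fingers": -1}, {"dx": 1, "dy": 0.5, "dz": 8, "twist": 0, "fingers": -1}, {"dx": 1, "dy": 0.5, "dz": 8, "twist": 0, "fingers": 1}, {"dx": 1, "dy": 0.5, "dz": 8, "twist": 0, "fingers": 1}, {"dx": 1, "dy": 0.5, "dz": 8, "twist": 0, "fingers": 1}])

```text
clock: 24.67
eef_pos: [0.4789, -0.0532, 0.0128]
tool_rot: [0.161, 0.987, -0.0, 0.0]
ft_force: [1.0, -0.3, -0.4]
grip_width: 0.0626
grasp_force: 66.2
```

Request:
carry_out(plan=[{"dx": 0, "dy": 0, "dz": 0, "twist": 0, "fingers": 1}, {"dx": 0, "dy": 0, "dz": 0, "twist": 0, "fingers": 1}, {"dx": 0, "dy": 0, "dz": 0, "twist": 0, "fingers": 1}, {"dx": 0, "dy": 0, "dz": 0, "twist": 0, "fingers": 1}, {"dx": 0, "dy": 0, "dz": 0, "twist": 0, "fingers": 1}])

```text
clock: 25.08
eef_pos: [0.4789, -0.0532, 0.0126]
tool_rot: [0.161, 0.987, -0.0, 0.0]
ft_force: [-0.9, 0.9, 0.3]
grip_width: 0.063
grasp_force: 66.5
```

Request:
carry_out(plan=[{"dx": 0, "dy": 0, "dz": -8, "twist": 0, "fingers": 1}, {"dx": 0, "dy": 0, "dz": -25, "twist": 0, "fingers": 1}, {"dx": 0, "dy": 0, "dz": -50, "twist": 0, "fingers": 1}, {"dx": 0, "dy": 0, "dz": -80, "twist": 0, "fingers": 1}, {"dx": 0, "dy": 0, "dz": -105, "twist": 0, "fingers": 1}])

```text
clock: 25.5
eef_pos: [0.4786, -0.0532, 0.1194]
tool_rot: [0.161, 0.987, 0.0, -0.0]
ft_force: [0.9, 0.3, -0.9]
grip_width: 0.063
grasp_force: 66.3
```

```bash
python3 -c "
from h import *
go(.448,.1675,.11,190)"
```

```text
pos [ 0.4786 -0.0532  0.1194] yaw 161.52 d [ 98.9 199.6   9.4] twist -28.5 w 0.063 clk 25.5
```

Request:
carry_out(plan=[{"dx": 8, "dy": 17, "dz": 0, "twist": 0, "fingers": 1}, {"dx": 24, "dy": 48, "dz": 0, "twist": 0, "fingers": 1}, {"dx": 40, "dy": 80, "dz": 0, "twist": 0, "fingers": 1}, {"dx": 56, "dy": 112, "dz": 0, "twist": 0, "fingers": 1}, {"dx": 70, "dy": 142, "dz": 0, "twist": 0, "fingers": 1}])

```text
clock: 25.92
eef_pos: [0.4567, 0.1051, 0.1182]
tool_rot: [0.161, 0.987, 0.0, 0.0]
ft_force: [0.6, -0.1, -1.3]
grip_width: 0.0623
grasp_force: 66.3
```

Request:
carry_out(plan=[{"dx": 10, "dy": 20, "dz": 0, "twist": -7, "fingers": 1}, {"dx": 20, "dy": 38, "dz": 10, "twist": -14, "fingers": 1}, {"dx": 28, "dy": 53, "dz": 25, "twist": -21, "fingers": 1}, {"dx": 29, "dy": 58, "dz": 45, "twist": -28.5, "fingers": 1}, {"dx": 29, "dy": 58, "dz": 65, "twist": -28.5, "fingers": 1}])

```text
clock: 26.33
eef_pos: [0.4488, 0.1698, 0.0529]
tool_rot: [-0.091, 0.996, 0.001, 0.001]
ft_force: [0.3, 0.3, -1.7]
grip_width: 0.0625
grasp_force: 66.3
```

Request:
carry_out(plan=[{"dx": 0, "dy": 0, "dz": 0, "twist": 0, "fingers": 1}, {"dx": 0, "dy": 0, "dz": 0, "twist": 0, "fingers": 1}, {"dx": 0, "dy": 0, "dz": 0, "twist": 0, "fingers": 1}, {"dx": 0, "dy": 0, "dz": 0, "twist": 0, "fingers": 1}, {"dx": 0, "dy": 0, "dz": 0, "twist": 0, "fingers": 1}])

```text
clock: 26.75
eef_pos: [0.4494, 0.168, 0.054]
tool_rot: [-0.087, 0.996, 0.0, 0.001]
ft_force: [-0.1, 0.7, -1.8]
grip_width: 0.0622
grasp_force: 66.3
```

```bash
python3 -c "
from h import *
snap('w8')
go(.4475,.1675,.0042,190)"
```

```text
pos [0.4493 0.1679 0.0538] yaw -170.02 d [ 1.9 -0.1 49.6] twist -0.0 w 0.0625 clk 26.8
```

View pics/w8.png

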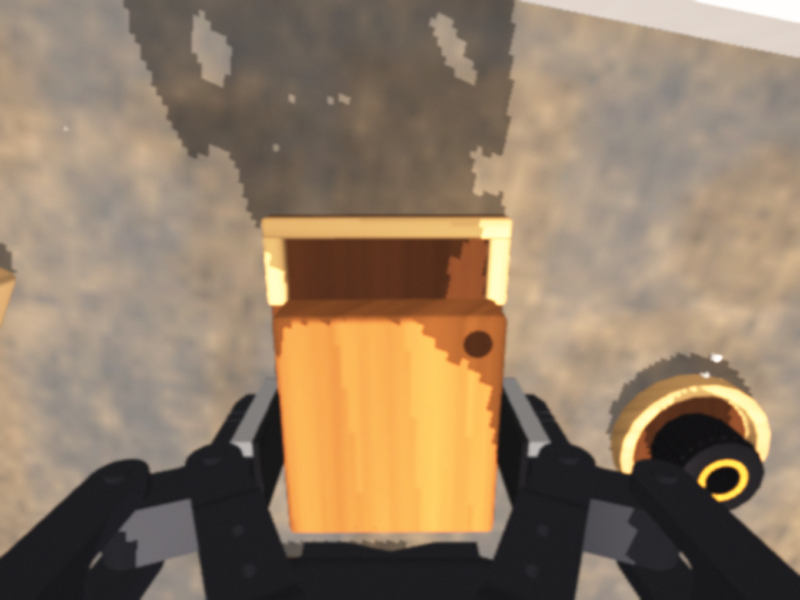

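The block is held square over the tray, whose end edge runs (262,218)–(512,218). The knob stands upright in its dish at (690,440).

```bash
python3 -c "
from h import *
w=p2w([(262,218),(512,218)],.011,'w8')[:,:2];m=w.mean(0);u=(w[1]-w[0]);u/=np.hypot(*u);q=m+.052*np.array([u[1],-u[0]])
print(q,u);go((2*q[0]+.4475)/3,(2*q[1]+.1675)/3,.0042,190)"
```

```text
[0.44927076 0.16788246] [-0.17265764  0.9849819 ]
pos [0.4493 0.1679 0.0538] yaw -170.02 d [ 0.7 -0.1 49.6] twist -0.0 w 0.0625 clk 26.8
```

Request:
carry_out(plan=[{"dx": 0.5, "dy": 0, "dz": 8, "twist": 0, "fingers": 1}, {"dx": 0.5, "dy": 0, "dz": 20, "twist": 0, "fingers": 1}, {"dx": 0.5, "dy": 0, "dz": 32, "twist": 0, "fingers": 1}, {"dx": 0.5, "dy": 0, "dz": 40, "twist": 0, "fingers": 1}, {"dx": 0.5, "dy": 0, "dz": 44, "twist": 0, "fingers": 1}])

```text
clock: 27.22
eef_pos: [0.447, 0.1674, 0.0073]
tool_rot: [-0.087, 0.996, -0.0, -0.001]
ft_force: [-0.4, 0.4, -0.8]
grip_width: 0.0626
grasp_force: 66.3
```

Request:
carry_out(plan=[{"dx": 0, "dy": 0, "dz": 2, "twist": 0, "fingers": 1}, {"dx": 0, "dy": 0, "dz": 4, "twist": 0, "fingers": 1}, {"dx": 0, "dy": 0, "dz": 4, "twist": 0, "fingers": 1}, {"dx": 0, "dy": 0, "dz": 4, "twist": 0, "fingers": 1}, {"dx": 0, "dy": 0, "dz": 4, "twist": 0, "fingers": 1}])

```text
clock: 27.63
eef_pos: [0.4483, 0.168, 0.0051]
tool_rot: [-0.087, 0.996, 0.0, 0.0]
ft_force: [-0.2, -0.1, -0.4]
grip_width: 0.0627
grasp_force: 66.3
```

```bash
python3 -c "
from h import *
go(.4487,.1678,.0042,190)"
```

```text
pos [0.4483 0.168  0.0051] yaw -169.98 d [-0.4 -0.2  0.9] twist 0.0 w 0.0627 clk 27.6333
```

Request:
carry_out(plan=[{"dx": 0, "dy": 0, "dz": 1, "twist": 0, "fingers": 1}, {"dx": 0, "dy": 0, "dz": 1, "twist": 0, "fingers": 1}, {"dx": 0, "dy": 0, "dz": 1, "twist": 0, "fingers": -0.8}, {"dx": 0, "dy": 0, "dz": 1, "twist": 0, "fingers": -0.8}, {"dx": 0, "dy": 0, "dz": 1, "twist": 0, "fingers": -0.8}])

```text
clock: 28.05
eef_pos: [0.448, 0.1679, 0.0038]
tool_rot: [-0.087, 0.996, 0.0, 0.0]
ft_force: [1.2, 0.1, -0.0]
grip_width: 0.0767
grasp_force: 0.0
```

Request:
carry_out(plan=[{"dx": 0, "dy": 0, "dz": -10, "twist": 0, "fingers": -0.8}, {"dx": 0, "dy": 0, "dz": -40, "twist": 0, "fingers": -0.8}, {"dx": 0, "dy": 0, "dz": -80, "twist": 0, "fingers": -0.8}, {"dx": 0, "dy": 0, "dz": -115, "twist": 0, "fingers": -0.8}, {"dx": 0, "dy": 0, "dz": -145, "twist": 0, "fingers": -0.8}])

```text
clock: 28.47
eef_pos: [0.4482, 0.1679, 0.1519]
tool_rot: [-0.087, 0.996, 0.0, 0.001]
ft_force: [1.2, 0.0, 0.2]
grip_width: 0.0771
grasp_force: 0.0
```

```bash
python3 -c "
from h import *
go(.6118,-.0972,.147,161.5)"
```

```text
pos [0.4482 0.1679 0.1519] yaw -169.98 d [-114.9 -289.6    5.1] twist 28.5 w 0.0771 clk 28.4667
```

```bash
python3 -c "
from h import *
print(p2w([(384,433)],.054,'w4'),p2w([(384,440)],.054,'w4'),p2w([(385,416)],.045,'w4'))"
```

```text
[[ 0.6106493  -0.09729021  0.054     ]] [[ 0.61510813 -0.09878947  0.054     ]] [[ 0.60526873 -0.09496637  0.045     ]]
```

Request:
carry_out(plan=[{"dx": -6, "dy": -16, "dz": 0, "twist": 0, "fingers": -1}, {"dx": -20, "dy": -50, "dz": 0, "twist": 0, "fingers": -1}, {"dx": -34, "dy": -85, "dz": 0, "twist": 0, "fingers": -1}, {"dx": -48, "dy": -120, "dz": 0, "twist": 0, "fingers": -1}, {"dx": -62, "dy": -156, "dz": 0, "twist": 0, "fingers": -1}])

```text
clock: 28.88
eef_pos: [0.5368, 0.0238, 0.1499]
tool_rot: [-0.088, 0.996, 0.0, 0.001]
ft_force: [0.5, 0.7, -0.1]
grip_width: 0.0855
grasp_force: 0.0
```

Request:
carry_out(plan=[{"dx": -14, "dy": -35, "dz": 0, "twist": 7, "fingers": -1}, {"dx": -28, "dy": -70, "dz": 0, "twist": 14, "fingers": -1}, {"dx": -41, "dy": -103, "dz": 0, "twist": 21, "fingers": -1}, {"dx": -49, "dy": -124, "dz": 0, "twist": 28.5, "fingers": -1}, {"dx": -53, "dy": -133.5, "dz": 0, "twist": 28.5, "fingers": -1}])

```text
clock: 29.3
eef_pos: [0.6127, -0.1006, 0.1491]
tool_rot: [0.164, 0.986, -0.0, 0.001]
ft_force: [-0.1, 0.5, -0.1]
grip_width: 0.0858
grasp_force: 0.0
```

Request:
carry_out(plan=[{"dx": 0, "dy": 0, "dz": 10, "twist": 0, "fingers": -1}, {"dx": 0, "dy": 0, "dz": 20, "twist": 0, "fingers": -1}, {"dx": 0, "dy": 0, "dz": 30, "twist": 0, "fingers": -1}, {"dx": 0, "dy": 0, "dz": 30, "twist": 0, "fingers": -1}, {"dx": 0, "dy": 0, "dz": 30, "twist": 0, "fingers": -1}])

```text
clock: 29.72
eef_pos: [0.6098, -0.0956, 0.1172]
tool_rot: [0.159, 0.987, 0.0, -0.002]
ft_force: [0.0, 0.5, -0.1]
grip_width: 0.0857
grasp_force: 0.0
```

```bash
python3 -c "
from h import *
snap('w9');print(w2p([(.6118,-.0972,.054)],'w9'))
go(.6118,-.0972,.0435,161.5)"
```

```text
[[386.78529862 333.53560922]]
pos [ 0.6107 -0.0959  0.1182] yaw 161.65 d [-1.6 -0.9 74.7] twist 0.2 w 0.0852 clk 29.7667
```

View pics/w9.png

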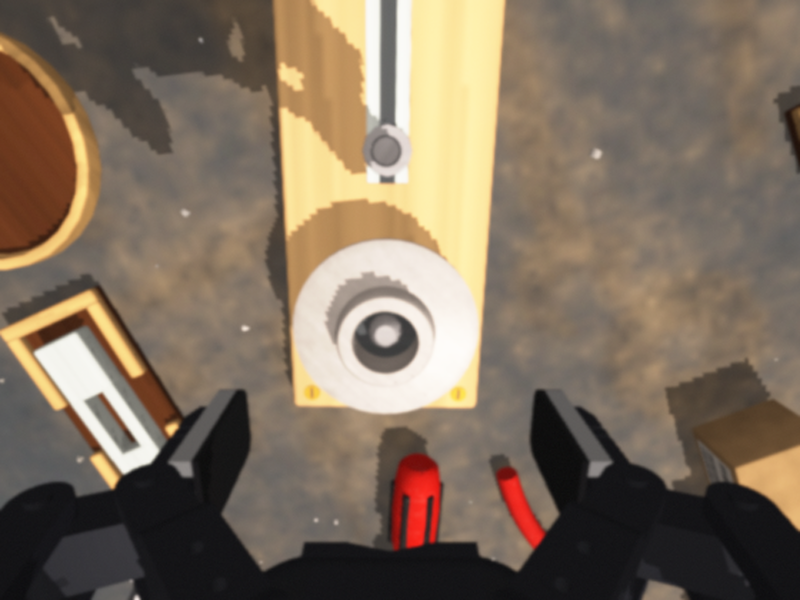

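The hub top is centred at (386,341), the disc at (386.5,327), and the strap lies flat in its tray.

```bash
python3 -c "
from h import *
print(p2w([(386,341),(386.5,327)],[.054,.045],'w9'))
go(.6125,-.0975,.0435,161.5)"
```

```text
[[ 0.6151653  -0.09870409  0.054     ]
 [ 0.6119078  -0.09744663  0.045     ]]
pos [ 0.6107 -0.0959  0.1182] yaw 161.65 d [-2.4 -1.  74.6] twist 0.2 w 0.0852 clk 29.7667
```

Request:
carry_out(plan=[{"dx": -2, "dy": -1, "dz": 10, "twist": 0, "fingers": -1}, {"dx": -2, "dy": -1, "dz": 25, "twist": 0, "fingers": -1}, {"dx": -2, "dy": -1, "dz": 42, "twist": 0, "fingers": -1}, {"dx": -2, "dy": -1, "dz": 55, "twist": 0, "fingers": -1}, {"dx": -2, "dy": -1, "dz": 65, "twist": 0, "fingers": -0.4}])

```text
clock: 30.18
eef_pos: [0.6126, -0.0985, 0.0522]
tool_rot: [0.16, 0.987, -0.0, -0.0]
ft_force: [-0.0, -0.1, -0.8]
grip_width: 0.0753
grasp_force: 0.0
```

Request:
carry_out(plan=[{"dx": 0, "dy": 0, "dz": 0, "twist": 0, "fingers": -0.4}, {"dx": 0, "dy": 0, "dz": 0, "twist": 0, "fingers": -0.4}, {"dx": 0, "dy": 0, "dz": 0, "twist": 0, "fingers": -0.4}, {"dx": 0, "dy": 0, "dz": 0, "twist": 0, "fingers": -0.4}, {"dx": 0, "dy": 0, "dz": 0, "twist": 0, "fingers": -0.4}])

```text
clock: 30.6
eef_pos: [0.6139, -0.099, 0.0548]
tool_rot: [0.161, 0.987, -0.0, 0.001]
ft_force: [-0.7, 0.8, -0.2]
grip_width: 0.0597
grasp_force: 0.0
```

```bash
python3 -c "
from h import *
go(.613,-.0978,.0435,161.5)"
```

```text
pos [ 0.6139 -0.099   0.0548] yaw 161.53 d [ 1.2  0.8 11.3] twist 0.0 w 0.0597 clk 30.6
```

Request:
carry_out(plan=[{"dx": 0.7, "dy": 0.7, "dz": 5, "twist": 0, "fingers": -0.4}, {"dx": 0.7, "dy": 0.7, "dz": 9, "twist": 0, "fingers": -0.4}, {"dx": 0.7, "dy": 0.7, "dz": 11, "twist": 0, "fingers": -0.4}, {"dx": 0.7, "dy": 0.7, "dz": 11, "twist": 0, "fingers": -0.4}, {"dx": 0.7, "dy": 0.7, "dz": 11, "twist": 0, "fingers": -0.4}])

```text
clock: 31.02
eef_pos: [0.6123, -0.0979, 0.0421]
tool_rot: [0.161, 0.987, 0.0, -0.0]
ft_force: [-0.3, -0.5, 0.5]
grip_width: 0.0598
grasp_force: 0.0
```

Request:
carry_out(plan=[{"dx": 0, "dy": 0, "dz": 0, "twist": 0, "fingers": 1}, {"dx": 0, "dy": 0, "dz": 0, "twist": 0, "fingers": 1}, {"dx": 0, "dy": 0, "dz": 0, "twist": 0, "fingers": 1}, {"dx": 0, "dy": 0, "dz": 0, "twist": 0, "fingers": 1}, {"dx": 0, "dy": 0, "dz": 0, "twist": 0, "fingers": 1}])

```text
clock: 31.43
eef_pos: [0.6128, -0.0982, 0.0433]
tool_rot: [0.161, 0.987, -0.0, 0.0]
ft_force: [-1.9, 0.1, 5.2]
grip_width: 0.0434
grasp_force: 59.6
```

Request:
carry_out(plan=[{"dx": 0, "dy": 0, "dz": -3, "twist": 0, "fingers": 1}, {"dx": 0, "dy": 0, "dz": -6, "twist": 0, "fingers": 1}, {"dx": 0, "dy": 0, "dz": -6, "twist": 0, "fingers": 1}, {"dx": 0, "dy": 0, "dz": -6, "twist": 0, "fingers": 1}, {"dx": 0, "dy": 0, "dz": -6, "twist": 0, "fingers": 1}])

```text
clock: 31.85
eef_pos: [0.6123, -0.0978, 0.048]
tool_rot: [0.16, 0.987, 0.0, -0.0]
ft_force: [0.0, -0.0, -2.7]
grip_width: 0.0435
grasp_force: 59.4
```

```bash
python3 -c "
from h import *
from workcell import bot
o=bot.get_obs();print(o['ft_force'],o['ft_torque'],o['grasp_force'])
go(.613,-.0978,.0435,161.5)"
```

```text
[ 0.00512988 -0.04708498 -2.71864093] [ 0.03331945 -0.00322906 -0.0416487 ] 59.41323267063126
pos [ 0.6123 -0.0978  0.048 ] yaw 161.53 d [-0.7  0.2  4.5] twist 0.0 w 0.0435 clk 31.85
```

```bash
python3 -c "
from h import *
p=p2w([(426,97)],.013,'w6')[0];print(p[:2]-.059*np.array([.9945,.104]))
go(.4722,-.2668,.12,161.5)"
```

```text
[ 0.47153869 -0.26600716]
pos [ 0.6123 -0.0978  0.048 ] yaw 161.53 d [  79.4 -204.7  -71.9] twist 0.0 w 0.0435 clk 31.85
```

Request:
carry_out(plan=[{"dx": 0, "dy": 0, "dz": -8, "twist": 0, "fingers": 1}, {"dx": 0, "dy": 0, "dz": -22, "twist": 0, "fingers": 1}, {"dx": 0, "dy": 0, "dz": -40, "twist": 0, "fingers": 1}, {"dx": 0, "dy": 0, "dz": -60, "twist": 0, "fingers": 1}, {"dx": 0, "dy": 0, "dz": -72, "twist": 0, "fingers": 1}])

```text
clock: 32.27
eef_pos: [0.6135, -0.098, 0.1232]
tool_rot: [0.161, 0.987, 0.0, 0.001]
ft_force: [0.8, -0.2, -2.1]
grip_width: 0.043
grasp_force: 59.7
```

```bash
python3 -c "
from h import *
go(.4722,-.2668,.12,161.5)"
```

```text
pos [ 0.6135 -0.098   0.1232] yaw 161.53 d [  80.6 -204.8    2.9] twist 0.0 w 0.043 clk 32.2667
```

Request:
carry_out(plan=[{"dx": 5, "dy": -13, "dz": 0, "twist": 0, "fingers": 1}, {"dx": 14, "dy": -36, "dz": 0, "twist": 0, "fingers": 1}, {"dx": 25, "dy": -63, "dz": 0, "twist": 0, "fingers": 1}, {"dx": 36, "dy": -90, "dz": 0, "twist": 0, "fingers": 1}, {"dx": 46, "dy": -118, "dz": 0, "twist": 0, "fingers": 1}])

```text
clock: 32.68
eef_pos: [0.5295, -0.196, 0.12]
tool_rot: [0.16, 0.987, -0.0, -0.001]
ft_force: [0.7, -0.2, -2.3]
grip_width: 0.0433
grasp_force: 59.7
```

Request:
carry_out(plan=[{"dx": 10, "dy": -25, "dz": 0, "twist": 0, "fingers": 1}, {"dx": 19, "dy": -48, "dz": 0, "twist": 0, "fingers": 1}, {"dx": 27, "dy": -68, "dz": 5, "twist": 0, "fingers": 1}, {"dx": 33, "dy": -82, "dz": 15, "twist": 0, "fingers": 1}, {"dx": 34, "dy": -87, "dz": 30, "twist": 0, "fingers": 1}])

```text
clock: 33.1
eef_pos: [0.4697, -0.2696, 0.0913]
tool_rot: [0.162, 0.987, -0.001, 0.0]
ft_force: [1.1, -0.5, -2.5]
grip_width: 0.043
grasp_force: 59.7
```

Request:
carry_out(plan=[{"dx": 0, "dy": 0, "dz": 10, "twist": 0, "fingers": 1}, {"dx": 0, "dy": 0, "dz": 20, "twist": 0, "fingers": 1}, {"dx": 0, "dy": 0, "dz": 30, "twist": 0, "fingers": 1}, {"dx": 0, "dy": 0, "dz": 35, "twist": 0, "fingers": 1}, {"dx": 0, "dy": 0, "dz": 35, "twist": 0, "fingers": 1}])

```text
clock: 33.52
eef_pos: [0.4711, -0.2659, 0.0539]
tool_rot: [0.16, 0.987, 0.001, -0.001]
ft_force: [0.1, -0.5, -2.5]
grip_width: 0.043
grasp_force: 59.7
```

```bash
python3 -c "
from h import *
go(.472,-.2668,.0148,161.5)"
```

```text
pos [ 0.4711 -0.2659  0.0539] yaw 161.59 d [-1.3 -0.6 39.1] twist 0.1 w 0.043 clk 33.5167
```

Request:
carry_out(plan=[{"dx": -0.5, "dy": 0, "dz": 6, "twist": 0, "fingers": 1}, {"dx": -0.5, "dy": 0, "dz": 15, "twist": 0, "fingers": 1}, {"dx": -0.5, "dy": 0, "dz": 24, "twist": 0, "fingers": 1}, {"dx": -0.5, "dy": 0, "dz": 31, "twist": 0, "fingers": 1}, {"dx": -0.5, "dy": 0, "dz": 35, "twist": 0, "fingers": 1}])

```text
clock: 33.93
eef_pos: [0.4715, -0.2667, 0.0191]
tool_rot: [0.16, 0.987, 0.0, -0.001]
ft_force: [0.8, -0.7, -3.4]
grip_width: 0.0434
grasp_force: 59.7
```

Request:
carry_out(plan=[{"dx": 0, "dy": 0, "dz": 1, "twist": 0, "fingers": 1}, {"dx": 0, "dy": 0, "dz": 2, "twist": 0, "fingers": 1}, {"dx": 0, "dy": 0, "dz": 3, "twist": 0, "fingers": 1}, {"dx": 0, "dy": 0, "dz": 3, "twist": 0, "fingers": 1}, {"dx": 0, "dy": 0, "dz": 3, "twist": 0, "fingers": 1}])

```text
clock: 34.35
eef_pos: [0.4725, -0.2674, 0.018]
tool_rot: [0.161, 0.987, -0.0, 0.0]
ft_force: [-0.7, -0.2, -2.4]
grip_width: 0.0431
grasp_force: 59.7
```

```bash
python3 -c "
from h import *
go(.472,-.2668,.0143,161.5)"
```

```text
pos [ 0.4725 -0.2674  0.018 ] yaw 161.52 d [0.6 0.4 3.6] twist 0.0 w 0.0431 clk 34.35
```

Request:
carry_out(plan=[{"dx": 0, "dy": 0, "dz": 1, "twist": 0, "fingers": 1}, {"dx": 0, "dy": 0, "dz": 2, "twist": 0, "fingers": 1}, {"dx": 0, "dy": 0, "dz": 3, "twist": 0, "fingers": 1}, {"dx": 0, "dy": 0, "dz": 3, "twist": 0, "fingers": 1}, {"dx": 0, "dy": 0, "dz": 3, "twist": 0, "fingers": 1}])

```text
clock: 34.77
eef_pos: [0.4722, -0.2672, 0.0146]
tool_rot: [0.161, 0.987, 0.0, -0.0]
ft_force: [1.1, 0.1, -2.2]
grip_width: 0.043
grasp_force: 59.7
```

Request:
carry_out(plan=[{"dx": 0, "dy": 0, "dz": 0.7, "twist": 0, "fingers": 1}, {"dx": 0, "dy": 0, "dz": 1.2, "twist": 0, "fingers": 1}, {"dx": 0, "dy": 0, "dz": 1.2, "twist": 0, "fingers": 1}, {"dx": 0, "dy": 0, "dz": 1.2, "twist": 0, "fingers": 1}, {"dx": 0, "dy": 0, "dz": 1.2, "twist": 0, "fingers": 1}])

```text
clock: 35.18
eef_pos: [0.4723, -0.2672, 0.0143]
tool_rot: [0.161, 0.987, -0.0, 0.0]
ft_force: [-2.9, 3.1, 5.9]
grip_width: 0.0434
grasp_force: 61.1
```

Request:
carry_out(plan=[{"dx": 0, "dy": 0, "dz": 0, "twist": 0, "fingers": -0.4}, {"dx": 0, "dy": 0, "dz": 0, "twist": 0, "fingers": -0.4}, {"dx": 0, "dy": 0, "dz": 0, "twist": 0, "fingers": -0.4}, {"dx": 0, "dy": 0, "dz": 0, "twist": 0, "fingers": -0.4}, {"dx": 0, "dy": 0, "dz": 0, "twist": 0, "fingers": -0.4}])

```text
clock: 35.6
eef_pos: [0.4723, -0.2673, 0.0133]
tool_rot: [0.161, 0.987, 0.0, 0.0]
ft_force: [0.6, 0.4, 0.9]
grip_width: 0.0598
grasp_force: 0.0
```

Request:
carry_out(plan=[{"dx": 0, "dy": 0, "dz": -10, "twist": 0, "fingers": -0.4}, {"dx": 0, "dy": 0, "dz": -40, "twist": 0, "fingers": -0.4}, {"dx": 0, "dy": 0, "dz": -80, "twist": 0, "fingers": -0.4}, {"dx": 0, "dy": 0, "dz": -115, "twist": 0, "fingers": -0.4}, {"dx": 0, "dy": 0, "dz": -145, "twist": 0, "fingers": -0.4}])

```text
clock: 36.02
eef_pos: [0.4727, -0.2675, 0.1618]
tool_rot: [0.161, 0.987, -0.0, 0.001]
ft_force: [1.3, -0.7, -0.7]
grip_width: 0.0596
grasp_force: 0.0
```

Request:
carry_out(plan=[{"dx": 35, "dy": 0, "dz": -40, "twist": 0, "fingers": -0.4}, {"dx": 70, "dy": 0, "dz": -70, "twist": 0, "fingers": -0.4}, {"dx": 105, "dy": 0, "dz": -90, "twist": 0, "fingers": -0.4}, {"dx": 130, "dy": 0, "dz": -100, "twist": 0, "fingers": -0.4}, {"dx": 150, "dy": 0, "dz": -100, "twist": 0, "fingers": -0.4}])

```text
clock: 36.43
eef_pos: [0.3285, -0.2194, 0.263]
tool_rot: [0.161, 0.987, -0.001, 0.003]
ft_force: [-0.6, -0.2, -0.7]
grip_width: 0.0599
grasp_force: 0.0
```

```bash
python3 -c "
from h import *
import cv2
from workcell import camera
im=camera('top')['image'][:,:,::-1][100:230,160:440]
cv2.imwrite('pics/final.png',cv2.resize(im,None,fx=2.85,fy=2.85,interpolation=cv2.INTER_CUBIC))
go(.4,-.2,.3,161.5)"
```

```text
pos [ 0.3257 -0.218   0.2615] yaw 161.47 d [-64.8  40.7 -38.4] twist -0.0 w 0.0599 clk 36.4833
```

View pics/final.png

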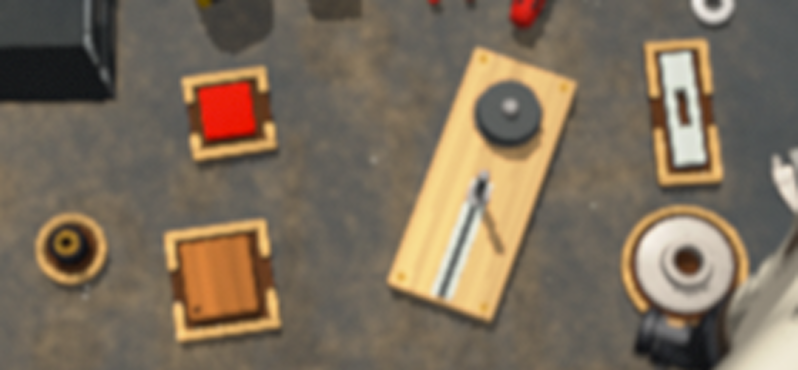

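The final view shows each part in its own tray or dish: knob (68,243), plate (228,111), block (220,278), strap (681,110), flange hub (687,261). I'll check the offsets in numbers before handing in.

Run:
```python
from h import *
f=lambda u,z:p2w([np.array(u)/2.85+[159.7,99.7]],z,'top')[0,:2]
for n,a,za,b,zb in(('knob',(67,241),.030,(71,250),.012),('thin',(228,110.5),.018,(229,113.5),.011),('thick',(220,277.5),.024,(222,281),.011),('strap',(682.5,110),.018,(684,112),.011),('flange',(683.5,263),.016,(685,266),.013)):
    print(n,((f(a,za)-f(b,zb))*1000).round(1))
```

```text
knob [4.3 0.3]
thin [0.6 0.3]
thick [0.5 0.6]
strap [-0.5  3. ]
flange [2.2 2.1]
```

All offsets are at most 5 mm, against the 12 mm allowed.

```bash
python3 -c "
from workcell import job_done
print(job_done())"
```

```text
the job is handed in; nothing more can be done
None
```

I handed the job in with all five parts released in their own trays or dishes, each about 5 mm or less from centre in the last top-camera picture (12 mm allowed), at about 36 s of the 128 s; no verdict was returned.

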